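Hang the cup off the saucer, then hold the wooden spoon level over it

TASK

I want to pour a spoonful out of the bottle, with the saucer under the spoon for the drips: take the steel cup off the saucer and hang it by its handle on the hook of the stand, then draw the wooden spoon out of the utensil pot, turn it level with its hollow facing up, and hold the spoon's bowl over the middle of the saucer, about fifteen centimetres above the slab. Finish while still holding the spoon there, steady and touching nothing but your fingers, and leave the saucer, the pot, the bottle and the crates standing where they are.

Things in the scene. Friction and masses are not known exactly. Their poses are not given: they have to be found in the camera images.
- cup: Straight stainless steel cup standing upright in the saucer: outside diameter 68 mm (70 at the rolled lip), 80 mm tall, about 0.12 kg, stiff. Origin at the centre of its underside, z up. Its handle, a loop of 8 mm wire, stands out along the cup's own +y as far as y = 69 mm; at the start it points within 0.7 rad of world +y.
- cup_handle (a point): Centre of the opening of the cup's handle, at (0, 47, 42) mm in the cup's frame. The opening is a window in the cup's y-z plane, from the cup's wall at y = 34 mm to y = 60 mm and from z = 18 mm to z = 66 mm.
- stand: Cup stand fixed to the slab, on the robot's left or right: wooden foot (110 mm diameter, 18 mm thick) with one 8 mm steel rod that rises from it at x = +60 mm and bends over into one level hook pointing along the stand's -x (to the robot, within 0.35 rad). Origin on the slab below the middle of the hook arm. Top at 210 mm.
- hook (a point): Middle of the hook arm, on the axis of its 8 mm rod, 190 mm above the slab, axes as the stand's. The straight level arm runs from x = -22 mm (robot side, where it turns up to the tip) to x = +46 mm (by the upright). A cup let go on it swings down by itself and hangs tilted below the arm.
- hook_tip (a point): Top end of the hook's upturned tip, at (-30, 0, +20) mm from hook; rod 8 mm thick.
- saucer: White ceramic saucer lying loose on the slab: 145 mm diameter, 20 mm high, its flat well 6 mm above the slab. Origin at the centre of its underside.
- pot: Square stoneware utensil pot standing loose on the slab, on the side away from the stand: 0.9 kg, 92 by 92 mm outside, 140 mm tall, walls 6 mm, floor 8 mm, open on top. Origin at the centre of its underside; its +x points away from the robot (within 0.4 rad).
- spoon: Wooden spoon, 300 mm long, about 55 g, in the pot, bowl up. Own x: along the handle to the bowl; z: the way the hollow faces. Handle: flat bar 16 mm wide (y), 10 mm thick (z), x = -195 to +25 mm. Origin on its centre line, a good grip, 182 mm above the slab at the start. It leans 28 degrees from upright towards the pot's +x, back on the rim, hollow facing the robot and upwards.
- spoon_bowl (a point): Middle of the spoon's oval bowl (66 by 46 mm, 15 mm deep), at (72, 0, 0) mm in the spoon's frame; its axes are the spoon's.
- spoon_butt (a point): Butt end of the spoon's handle, at (-195, 0, 0) mm in the spoon's frame. At the start it is in the pot's lower corner on the robot's side; the spoon must be drawn about 160 mm along its own length for it to clear the rim.
- bottle: Brown glass bottle with a metal twist cap, closed, 60 mm diameter, 190 mm tall, standing beyond the saucer, to its left (+y); to be left alone. Origin at the centre of its underside.
- crate_yellow: Lower of two small stacked plastic crates, 140 by 200 mm, 80 mm high, beyond the saucer, to its right (-y); to be left alone. Origin at the centre of its underside.
- crate_blue: Upper of the two stacked crates, same size, standing on the lower one; to be left alone. Origin at the centre of its underside.
Mind the look-alikes: they are no part of the job. Leave any green look-alike of the cup alone.

How it is judged:
On the way, in this order (a step that is already met when the one before it is completed fails the run):
1. the cup hangs by its handle on the hook, let go of and clear of everything else (contact force between cup and stand above 0.3 N and contact force between cup and the arm below 0.05 N and contact force between cup and the fingers below 0.05 N and contact force between cup and saucer below 0.05 N and height (world z) of cup above 0.06 m and x of cup_handle in the frame of hook between -0.034 and 0.06 m and y of cup_handle in the frame of hook between -0.03 and 0.03 m and z of cup_handle in the frame of hook between -0.034 and 0.02 m), for 0.2 s.
2. the spoon is held by the fingers, clear of the pot and of everything else (contact force between spoon and the fingers above 2 N and height (world z) of spoon_butt above 0.03 m and contact force between spoon and pot below 0.05 N and contact force between spoon and saucer below 0.05 N and contact force between spoon and stand below 0.05 N and contact force between spoon and cup below 0.05 N and contact force between spoon and bottle below 0.05 N and contact force between spoon and crate_yellow below 0.05 N and contact force between spoon and crate_blue below 0.05 N and distance of spoon from where it was at the start of the episode above 0.1 m), for 0.2 s.
At the end, for the whole second after the job is handed in: Spoon held by the fingers alone, steady, level within 15 degrees, hollow up, bowl centre within 35 mm of above the saucer's centre, 100 to 210 mm above the slab; cup hanging by its handle on the hook, let go. Saucer moved under 30 mm, pot 40, bottle and crates 20, all upright (all of step 1 and contact force between spoon and the fingers above 2 N and height (world z) of spoon_butt above 0.03 m and contact force between spoon and pot below 0.05 N and contact force between spoon and saucer below 0.05 N and contact force between spoon and stand below 0.05 N and contact force between spoon and cup below 0.05 N and contact force between spoon and bottle below 0.05 N and contact force between spoon and crate_yellow below 0.05 N and contact force between spoon and crate_blue below 0.05 N and angle between spoon's own z axis and vertical below 0.26 rad and horizontal distance between spoon_bowl and saucer below 0.035 m and height (world z) of spoon_bowl between 0.1 and 0.21 m and linear speed of spoon below 0.03 m/s and distance of saucer from where it was at the start of the episode below 0.03 m and angle between each of saucer, pot, bottle, crate_yellow, crate_blue's own z axis and vertical below 0.25 rad and distance of pot from where it was at the start of the episode below 0.04 m and distance of each of bottle, crate_yellow, crate_blue from where it was at the start of the episode below 0.02 m); the arm keeps its last pose, push and grip.
It fails at once if the saucer is shoved away or tipped (distance of saucer from where it was at the start of the episode above 0.03 m or angle between saucer's own z axis and vertical above 0.25 rad).
It fails at once if the utensil pot is dragged away or tipped (distance of pot from where it was at the start of the episode above 0.04 m or angle between pot's own z axis and vertical above 0.25 rad).
It fails at once if the bottle or a crate is disturbed ((distance of bottle from where it was at the start of the episode above 0.02 m or angle between bottle's own z axis and vertical above 0.25 rad) or (distance of crate_yellow from where it was at the start of the episode above 0.02 m or angle between crate_yellow's own z axis and vertical above 0.25 rad) or (distance of crate_blue from where it was at the start of the episode above 0.02 m or angle between crate_blue's own z axis and vertical above 0.25 rad)).
It also fails if it takes over 67 s, if anything falls off the work surface, if the arm or the gripper's body presses on something with over 40 N, if the wrist force passes 120 N, or if a joint passes its speed limit or range.

ROBOT

A 7-joint arm with a two-finger parallel gripper is mounted at the origin on the work surface. World frame = base frame: x ahead of the robot, y to its left, z up, the work surface at z = 0. Lengths are in m, angles in rad, forces in N, time in s.
With the tool pointing down it reaches from about 0.4 to 0.85 m from the base axis. Payload 4.4 kg.
Tool frame: the origin (TCP) lies between the finger pads; the fingertips stand 17 mm ahead of it and the grasp point (between the pads) lies 2 mm behind it; z points along the fingers, y is the line along which they close (so a half turn about z gives the same grasp; the last joint's range is limited). The gripper opens to 94 mm and grips with 3 to 60 N. Pads are 16 mm wide; open, the fingers measure 119 mm over their backs; the gripper's body (75 mm by 177 mm) begins 78 mm behind the grasp point.
Start: joints at [-1.183, 0.628, 0.038, 1.517, -0.027, 0.996, -0.02], TCP at [0.285, 0.584, 0.193] pointing down, gripper open.
Joint ranges: [-3.06, 3.06], [-0.37, 2.12], [-1.25, 1.32], [0.18, 2.47], [-1.1, 4.24], [0.23, 1.98], [-2.94, 2.94]. Speed limits (rad/s): [2.57, 2.57, 3.14, 3.14, 3.14, 3.14, 3.14].

INTERFACE

Orientations are given as [roll, pitch, yaw] about the fixed x, y, z axes, in that order (R = Rz(yaw) Ry(pitch) Rx(roll)).
In Python, from bench import bot gives the robot as it stands. The module is installed in compiled form; this text tells all that it offers.
- The arm moves only by the tool apply_moves, never from a script. Its arguments are lists of equal length, an entry for each row: "delta_pos": the shift along the tool's x, y, z in units of 0.02 m (1.0 is 0.02 m), a list of three; "turn": the turn, a rotation vector about the tool's x, y, z in units of 6 degrees (1.0 is 6 degrees), a list of three; "gripper": the opening, from 0 (shut) to 1 (fully open). A call has 1 to 5 rows; each row shifts and turns the commanded pose from where the row before left it, along the tool's axes as they then stand; what a row does not reach is not made up. A row lasts 1/10 s, in which the tool goes at most 50 mm and 8.59 degrees, less where a joint would pass 70% of its speed; a pose out of reach is approached as far as the arm can. A call with a number of a shift or a turn outside -1 to 1 is refused whole. A call with a gripper value outside its range is refused whole. The fingers move at their own pace and stop on an object; "force" is the grip in N (left out, the last holds). Time passes only in rows, so rows that do not move let the fingers close. It gives the time, the measured TCP pose, the force, the opening and the grip force at its end, in the units of the state.
- bot.sense(): the state, without advancing time (a new reading comes with each control period).
- bot.capture(name): name is "scene" or "side" or "wrist"; returns the picture (400x640x3 uint8, red, green, blue); there is no depth.
- bot.get_calibration(name): a dict with "K" (3x3 intrinsics, pixels), "xyz" and "rotation" of the camera in the world. Camera axes: x right, y up, looking along -z (the intrinsics and any distortion apply to the point x, -y, -z); pixel columns grow to the right and rows downward; lengths in m; the calibration is good to about 2 mm. A picture is of the moment at which its call begins: read the wrist's pose just before it. get_calibration takes no time and is no camera call; for the wrist camera it gives the pose at the moment of the call.
- bot.hand_in(): hands the job in; it is judged then, once.
The state is a dict: "clock": time; "joints": joint angles; "dq": joint speeds; "tau": joint torques, N m; "tcp_pos": TCP position; "tcp_rot": TCP orientation; "wrist_force": force on the tool from outside, world axes, zero at the start; "moment": the same for the moment, N m; "opening": opening from 0.0 (shut) to 1.0 (fully open); "finger_force": force on a finger pad.
Only numpy, scipy, OpenCV 4.12 (cv2) and the standard library are available. Lean on these libraries where they do the work, as an engineer would, in place of code of your own. Each camera call takes 0.05 s, during which the arm holds its last target. There are 200 camera calls.

## Working session

There is one attempt and no reset: what is moved stays moved. The work goes in short steps, Python scripts to look and compute and a tool call to move; the robot and the scene stay as the last step left them, time stands still between calls to the robot, and variables do not carry over. Pictures are saved under pics/ and viewed, at most 10 in all, crops included, and the job is handed in when it is done.

Besides the shell and the picture viewer there is one more tool, called after "Call:" as name(argument=value, ...) on one line, values as JSON. apply_moves: Moves the arm, as the interface text tells. Its arguments: {"type":"object","properties":{"delta_pos":{"type":"array"},"turn":{"type":"array"},"gripper":{"type":"array"},"force":{"type":"number"}},"required":["delta_pos","turn","gripper"]}

```bash
mkdir -p pics
python3 - <<'E'
from bench import bot
import cv2,numpy as np
s=bot.sense();print({k:np.round(v,3).tolist() for k,v in s.items()})
for n in("scene","side"):
    c=bot.get_calibration(n);print(n,{k:np.round(v,4).tolist() for k,v in c.items()})
    im=bot.capture(n);cv2.imwrite(f"pics/{n}0.png",im[:,:,::-1])
E
```

```text
{'clock': 0.0, 'joints': [-1.183, 0.629, 0.038, 1.518, -0.027, 0.996, -0.02], 'dq': [0.001, 0.0, 0.0, -0.0, 0.001, 0.002, 0.001], 'tau': [0.001, -54.972, 1.144, -18.663, -0.052, 0.024, 0.0], 'tcp_pos': [0.285, 0.584, 0.192], 'tcp_rot': [-3.14, 0.0, 2.688], 'wrist_force': [-0.409, -0.175, -0.073], 'moment': [0.008, 0.001, -0.05], 'finger_force': 0.0, 'opening': 1.001}
scene {'K': [[378.283, 0.0, 311.9411], [0.0, 378.283, 203.1932], [0.0, 0.0, 1.0]], 'xyz': [1.0429, 0.438, 0.8709], 'rotation': [0.7486, -0.0059, 2.3261]}
side {'K': [[376.9066, 0.0, 324.2544], [0.0, 376.9066, 194.2528], [0.0, 0.0, 1.0]], 'xyz': [0.4034, -0.615, 0.5946], 'rotation': [0.9598, 0.0053, -0.2454]}
```

View pics/scene0.png

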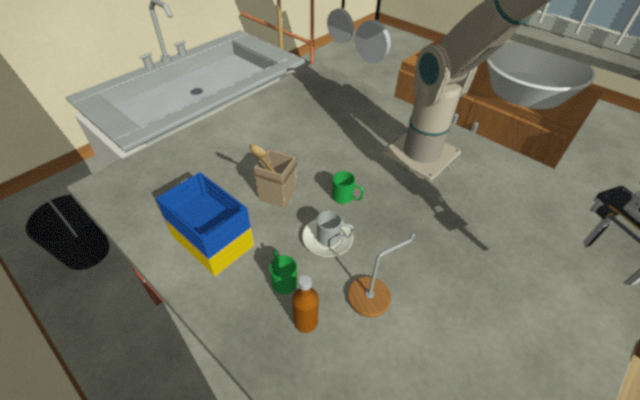

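View pics/side0.png

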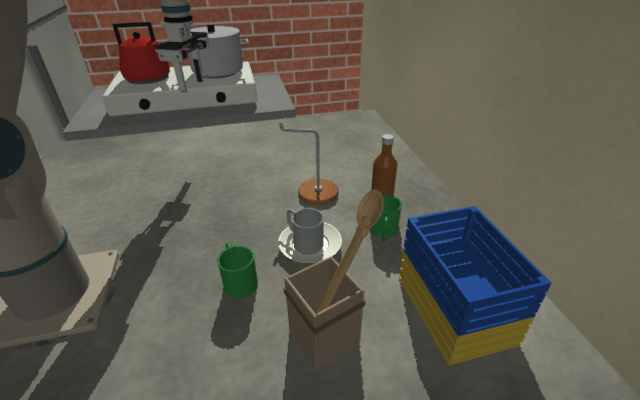

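Scene view: steel cup at (330,230) on the saucer, spoon bowl (262,155) in the pot (276,180), stand rod (375,270) with hook tip at (412,237), bottle (306,308), green look-alike cups at (345,188) and (284,273). Side view: steel cup (307,232), green ones (238,272) and (386,215), hook tip (282,127), spoon bowl (370,210).

The candidates for the cup are the steel one at (330,230) and the two green look-alikes. I choose the steel one, since it stands on the saucer. Close crops next.

```bash
cat > h.py <<'E'
import numpy as np,cv2
from bench import bot
from scipy.spatial.transform import Rotation as R
from scipy.optimize import least_squares
def cam(n):
    c=bot.get_calibration(n);return np.array(c["K"]),np.array(c["xyz"]),R.from_euler("xyz",c["rotation"]).as_matrix()
def proj(c,P):
    K,t,M=c;p=(np.atleast_2d(P)-t)@M;p=p*[1,-1,-1];q=p@K.T;return q[:,:2]/q[:,2:]
def ray(c,uv):
    K,t,M=c;d=np.linalg.inv(K)@[uv[0],uv[1],1];return M@(d*[1,-1,-1])
def onz(c,uv,z):
    d=ray(c,uv);return c[1]+d*(z-c[1][2])/d[2]
def tri(obs): # [(cam,uv)]
    A=np.zeros((3,3));b=np.zeros(3)
    for c,uv in obs:
        d=ray(c,uv);d/=np.linalg.norm(d);P=np.eye(3)-np.outer(d,d);A+=P;b+=P@c[1]
    X=np.linalg.solve(A,b);return X,[np.round(proj(c,X)[0]-uv,1).tolist() for c,uv in obs]
E
python3 - <<'E'
import cv2,numpy as np
a=cv2.imread("pics/scene0.png");b=cv2.imread("pics/side0.png")
f=lambda i,x,y,w,h,k:cv2.resize(i[y:y+h,x:x+w],None,fx=k,fy=k,interpolation=cv2.INTER_CUBIC)
cv2.imwrite("pics/cropA.png",f(a,235,130,200,150,4))   # 800x600
cv2.imwrite("pics/cropB.png",f(b,215,115,200,150,4))
E
```

```text
(no output)
```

View pics/cropA.png

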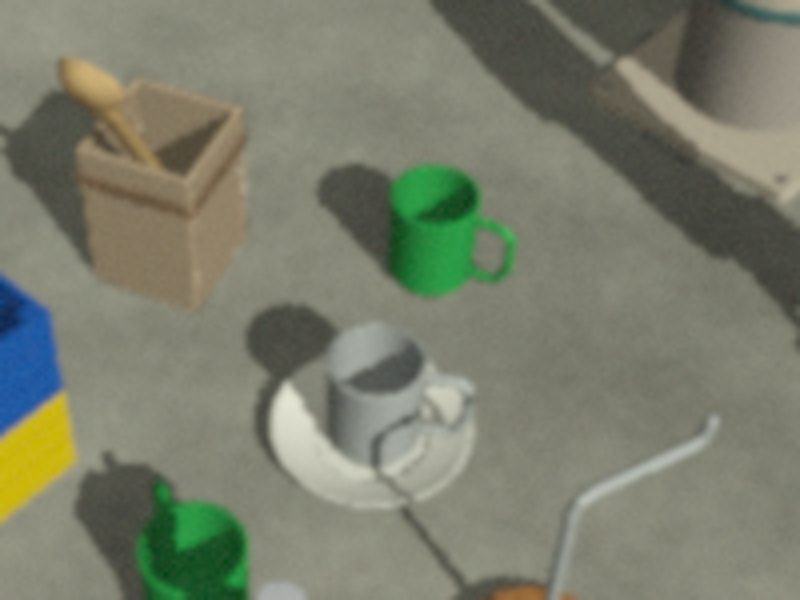

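View pics/cropB.png

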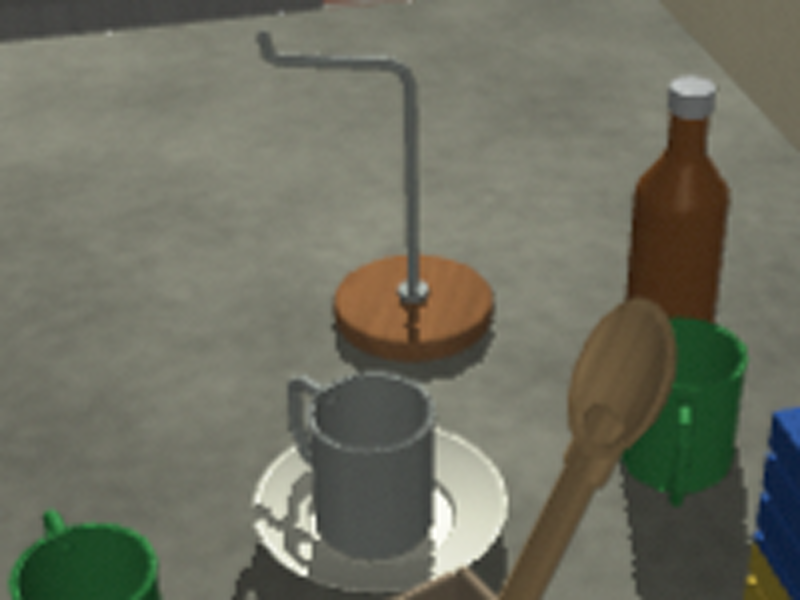

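Crop A: steel cup rim centre (377,357) with its handle out to (475,390). Hook tip top (714,418), arm bend (580,500). Pot rim corners (78,150), (140,82), (245,105), (188,180), spoon bowl (95,85). Crop B: cup rim centre (373,411), handle at (295,385), hook tip (263,35), upright base (413,290), spoon bowl tip (645,298). The steel cup is the right one.

```bash
cat > m.py <<'E'
from h import *
S=cam("scene");D=cam("side")
fa=lambda x,y:np.array([235+(x+.5)/4-.5,130+(y+.5)/4-.5])
fb=lambda x,y:np.array([215+(x+.5)/4-.5,115+(y+.5)/4-.5])
def T(n,a,b):
    X,e=tri([(S,fa(*a)),(D,fb(*b))]);print(n,np.round(X,4),e);return X
T("rimc",(377,357),(373,411));T("tip",(714,418),(263,35))
T("bowltip",(62,62),(645,298));T("bowlmid",(92,84),(622,368))
T("saucer c",(371,420),(381,508))
print("saucer edges z18 scene L,R",onz(S,fa(267,425),.02),onz(S,fa(476,420),.02), "side",onz(D,fb(252,505),.02),onz(D,fb(508,505),.02))
# pot rim, z=.14
for n,a,b in(("L",(78,150),(359,291)),("back",(140,82),(318,325)),("R",(245,105),(287,289)),("front",(188,180),(329,260))):
    X,e=tri([(S,fa(*a)),(D,np.array(b))]);print("pot",n,np.round(X,3),e,np.round(onz(S,fa(*a),.14),3),np.round(onz(D,b,.14),3))
# stand fit: x,y,yaw
obs=[((-.030,0,.208),fa(714,418),fb(263,37)),((.06,0,.02),None,fb(413,290)),((.060-.0041,0,.19-.0041),fa(580,502),fb(405,72)),((.06,0,.12),None,fb(412,166.))]
def tf(p,q):
    c,s=np.cos(p[2]),np.sin(p[2]);q=np.array(q);return np.array([p[0]+c*q[0]-s*q[1],p[1]+s*q[0]+c*q[1],q[2]])
def res(p):
    r=[]
    for q,a,b in obs:
        X=tf(p,q)
        if a is not None:r+=list(proj(S,X)[0]-a)
        if b is not None:
            e=proj(D,X)[0]-b;r+=list(e if q[2]!=.12 else [e[0]])
    return r
st=least_squares(res,[.55,.2,0]);print("stand",st.x,np.round(st.fun,1))
print("crown edges: cup rim half-width check px")
# cup fit: rim extremes at z=.086 r=.035 + handle outer in both
def rim(p,c):
    t=np.linspace(0,2*np.pi,180);return proj(c,np.c_[p[0]+.035*np.cos(t),p[1]+.035*np.sin(t),0*t+p[2]])
def ext(u):return np.array([u[:,0].min(),u[:,0].max(),u[:,1].min(),u[:,1].max()])
oa=np.array([*fa(329,322),*fa(427,393)])[[0,2,1,3]];ob=np.array([*fb(313,373),*fb(435,451)])[[0,2,1,3]]
cp=least_squares(lambda p:np.r_[ext(rim(p,S))-oa,ext(rim(p,D))-ob],[.5,.1,.086]);print("cup rim",cp.x,np.round(cp.fun,1))
for y in np.arange(-.7,.75,.1):
    q=[tf([*cp.x[:2],y],v) for v in((0,.069,.006+.066),(0,.069,.006+.02))]
    print(round(y,1),[(np.round((proj(S,v)[0]-[235,130])*4),np.round((proj(D,v)[0]-[215,115])*4)) for v in q])
E
python3 m.py
```

```text
rimc [0.5209 0.0149 0.0863] [[-0.3, 0.2], [-0.4, -0.2]]
tip [0.5048 0.2458 0.2065] [[-0.3, 0.2], [-0.3, -0.2]]
bowltip [ 0.595  -0.1839  0.2762] [[2.2, -0.7], [3.8, 1.0]]
bowlmid [ 0.5814 -0.1841  0.2482] [[-0.1, 0.0], [-0.2, -0.1]]
saucer c [0.5225 0.0136 0.0171] [[-0.5, 0.2], [-0.7, -0.3]]
saucer edges z18 scene L,R [ 0.57697635 -0.03508307  0.02      ] [0.47110285 0.06978527 0.02      ] side [0.45306281 0.02974621 0.02      ] [ 0.59317001 -0.00621743  0.02      ]
pot L [ 0.551 -0.247  0.135] [[0.8, -0.2], [1.6, 0.5]] [ 0.557 -0.243  0.14 ] [ 0.547 -0.25   0.14 ]
pot back [ 0.47  -0.281  0.127] [[-1.6, 0.6], [-3.5, -1.3]] [ 0.474 -0.268  0.14 ] [ 0.472 -0.293  0.14 ]
pot R [ 0.436 -0.203  0.128] [[-2.1, 1.0], [-4.1, -1.7]] [ 0.438 -0.191  0.14 ] [ 0.441 -0.218  0.14 ]
pot front [ 0.521 -0.168  0.134] [[-0.2, 0.1], [-0.3, -0.1]] [ 0.524 -0.162  0.14 ] [ 0.52  -0.174  0.14 ]
stand [ 0.53422294  0.23594877 -0.31494388] [-0.6 -0.1  0.  -1.2  0.2  0.3 -0.  -0.2 -0.5 -0.8 -0.1]
crown edges: cup rim half-width check px
cup rim [0.52126126 0.0151002  0.08638388] [-1.2 -0.  -0.5  1.3 -1.5  
[... 717 characters left out ...]
.])), (array([446., 466.]), array([350., 418.]))]
0.1 [(array([457., 419.]), array([335., 358.])), (array([452., 460.]), array([338., 420.]))]
0.2 [(array([462., 412.]), array([324., 361.])), (array([457., 453.]), array([328., 423.]))]
0.3 [(array([466., 405.]), array([313., 364.])), (array([461., 446.]), array([317., 426.]))]
0.4 [(array([470., 398.]), array([303., 369.])), (array([464., 439.]), array([307., 430.]))]
0.5 [(array([472., 390.]), array([293., 373.])), (array([466., 432.]), array([298., 435.]))]
0.6 [(array([473., 383.]), array([284., 378.])), (array([468., 424.]), array([289., 441.]))]
0.7 [(array([474., 375.]), array([275., 384.])), (array([468., 416.]), array([281., 447.]))]
```

The measurements agree with the stated sizes: rim height 0.086, hook tip 0.207, pot side about 0.09, spoon origin height about 0.185. Lift and turn first.

Call:
apply_moves(delta_pos=[[0,0,-1],[0,0,-1],[0,0,-1],[0,0,-1],[0,0,-1]], turn=[[0,0,0.9],[0,0,0.9],[0,0,0.9],[0,0,0.9],[0,0,0.9]], gripper=[1,1,1,1,1])

```text
clock: 0.6
tcp_pos: [0.2847, 0.5839, 0.293]
tcp_rot: [-3.141, 0.0, 2.213]
wrist_force: [0.0, 0.4, -0.7]
opening: 0.998
finger_force: 0.0
```

Call:
apply_moves(delta_pos=[[0,0,-1],[-1,-0.16,0],[-1,-0.16,0],[-1,-0.16,0],[-1,-0.16,0]], turn=[[0,0,0.9],[0,0,0],[0,0,0],[0,0,0],[0,0,0]], gripper=[1,1,1,1,1])

```text
clock: 1.1
tcp_pos: [0.316, 0.5084, 0.3122]
tcp_rot: [-3.141, 0.001, 2.122]
wrist_force: [0.1, -0.7, 0.4]
opening: 0.999
finger_force: 0.0
```

Call:
apply_moves(delta_pos=[[-1,-0.16,0],[-1,-0.16,0],[-1,-0.16,0],[-1,-0.16,0],[-1,-0.16,0]], turn=[[0,0,0],[0,0,0],[0,0,0],[0,0,0],[0,0,0]], gripper=[1,1,1,1,1])

```text
clock: 1.6
tcp_pos: [0.355, 0.4146, 0.3124]
tcp_rot: [-3.141, 0.0, 2.122]
wrist_force: [0.1, 0.3, 0.1]
opening: 1.002
finger_force: 0.0
```

Call:
apply_moves(delta_pos=[[-1,-0.16,0],[-1,-0.16,0],[-1,-0.16,0],[-1,-0.16,0],[-1,-0.16,0]], turn=[[0,0,0],[0,0,0],[0,0,0],[0,0,0],[0,0,0]], gripper=[1,1,1,1,1])

```text
clock: 2.1
tcp_pos: [0.3936, 0.3211, 0.3125]
tcp_rot: [-3.141, 0.0, 2.122]
wrist_force: [0.3, 0.3, 0.7]
opening: 1.0
finger_force: 0.0
```

Call:
apply_moves(delta_pos=[[-1,-0.16,0],[-1,-0.16,0],[-1,-0.16,0],[-1,-0.16,0],[-1,-0.16,0]], turn=[[0,0,0],[0,0,0],[0,0,0],[0,0,0],[0,0,0]], gripper=[1,1,1,1,1])

```text
clock: 2.6
tcp_pos: [0.4323, 0.2275, 0.3125]
tcp_rot: [-3.141, -0.0, 2.122]
wrist_force: [0.2, -0.5, 1.4]
opening: 1.001
finger_force: 0.0
```

Call:
apply_moves(delta_pos=[[-1,-0.16,0],[-1,-0.16,0],[-1,-0.16,0],[-1,-0.16,0],[-1,-0.16,0]], turn=[[0,0,0],[0,0,0],[0,0,0],[0,0,0],[0,0,0]], gripper=[1,1,1,1,1])

```text
clock: 3.1
tcp_pos: [0.471, 0.1341, 0.3125]
tcp_rot: [-3.141, -0.0, 2.122]
wrist_force: [0.2, -0.8, -0.2]
opening: 1.002
finger_force: 0.0
```

Call:
apply_moves(delta_pos=[[-1,-0.16,0],[-1,-0.16,0],[-1,-0.16,0],[-1,-0.16,0],[-1,-0.16,0]], turn=[[0,0,0],[0,0,0],[0,0,0],[0,0,0],[0,0,0]], gripper=[1,1,1,1,1])

```text
clock: 3.6
tcp_pos: [0.5097, 0.0405, 0.3125]
tcp_rot: [-3.141, -0.0, 2.122]
wrist_force: [0.9, -0.7, 0.1]
opening: 1.0
finger_force: 0.0
```

Run:
```python
from h import *
s=bot.sense();print(np.round(s["joints"],2),np.round(s["tcp_pos"],4),np.round(s["tcp_rot"],3))
c=bot.get_calibration("wrist");print(c)
im=bot.capture("wrist")[:,:,::-1];cv2.imwrite("pics/w0.png",im)
```

```text
[-0.42  0.32  0.39  1.73 -0.13  1.12  0.56] [0.5097 0.0405 0.3125] [-3.141 -0.     2.122]
{'K': array([[298.18360492,   0.        , 316.26988784],
       [  0.        , 298.18360492, 204.40837113],
       [  0.        ,   0.        ,   1.        ]]), 'xyz': array([0.46738799, 0.10954878, 0.50464162]), 'rotation': array([-2.82004375e-01, -2.84206157e-05,  5.50557931e-01])}
```

View pics/w0.png

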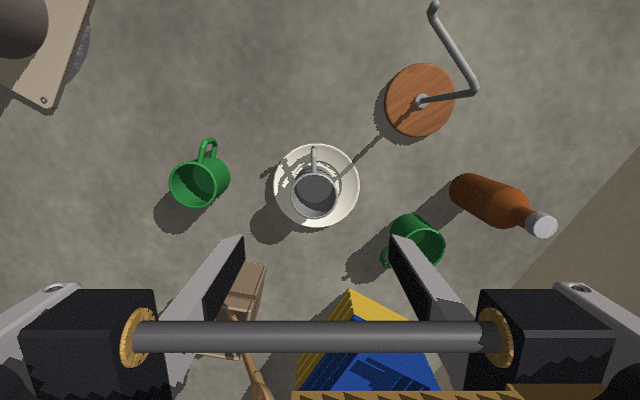

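Wrist view: steel cup rim centre (315,196), its handle pointing straight up the image to (314,150), saucer centre (317,186), hook tip (433,6), bend (475,90), spoon (257,370).

Run:
```python
from h import *
W=cam("wrist");S=cam("scene");D=cam("side")
print("rim",onz(W,(315,195.5),.0863),"saucer",onz(W,(317,185.5),.02),"handle outer top",onz(W,(314,149),.072))
print("tip",onz(W,(433,6),.21),"bend",onz(W,(475,90),.188))
o,y=np.array([.5342,.2359]),-.315
d=np.array([np.cos(y),np.sin(y)])
print(proj(W,[[*(o-.03*d),.208],[*(o+.056*d),.186],[*(o+.06*d),.018]]))
fa=lambda x,y:np.array([235+(x+.5)/4-.5,130+(y+.5)/4-.5]);fb=lambda x,y:np.array([215+(x+.5)/4-.5,115+(y+.5)/4-.5])
print(tri([(S,fa(714,418)),(D,fb(263,35)),(W,(433,5))]),tri([(S,fa(377,357)),(D,fb(373,411)),(W,(315,195.5))]))
print("green cup rim",onz(S,(344,178),.086),onz(D,(238,258),.086))
```

```text
rim [0.52366738 0.01182995 0.0863    ] saucer [0.52633739 0.01328804 0.02      ] handle outer top [0.48863458 0.06675782 0.072     ]
tip [0.50685007 0.23671552 0.21      ] bend [0.59006923 0.21007325 0.188     ]
[[437.08550905  -3.64317533]
 [477.44571661  80.91718921]
 [422.1415458   95.72013538]]
(array([0.50536991, 0.24299752, 0.20614602]), [[-1.6, -0.2], [0.1, 0.4], [1.4, -5.5]]) (array([0.52178608, 0.0137426 , 0.08728498]), [[-0.9, -0.1], [0.1, -0.3], [-0.4, -1.6]])
green cup rim [ 0.3664898  -0.05954485  0.086     ] [ 0.36747009 -0.07352218  0.086     ]
```

Call:
apply_moves(delta_pos=[[-0.73,-0.09,0.5],[-0.73,-0.09,0.5],[0,0,1],[0,0,1],[0,0,1]], turn=[[0,0,0],[0,0,0],[0,0,0],[0,0,0],[0,0,0]], gripper=[1,1,1,1,1])

```text
clock: 4.15
tcp_pos: [0.5217, 0.0151, 0.2318]
tcp_rot: [3.142, -0.0, 2.122]
wrist_force: [0.1, 0.0, -0.2]
opening: 0.997
finger_force: 0.0
```

Call:
apply_moves(delta_pos=[[0,0,1],[0,0,1],[0,0,1],[0,0,1],[0,0,1]], turn=[[0,0,0],[0,0,0],[0,0,0],[0,0,0],[0,0,0]], gripper=[1,1,1,1,1])

```text
clock: 4.65
tcp_pos: [0.5217, 0.0152, 0.1318]
tcp_rot: [-3.141, -0.0, 2.123]
wrist_force: [0.5, -0.5, 0.2]
opening: 0.997
finger_force: 0.0
```

Call:
apply_moves(delta_pos=[[0,0,1],[0,0,1],[0,0,1],[0,0,0.7],[0,0,0]], turn=[[0,0,0],[0,0,0],[0,0,0],[0,0,0],[0,0,0]], gripper=[1,1,1,1,1])

```text
clock: 5.15
tcp_pos: [0.5202, 0.0151, 0.057]
tcp_rot: [-3.138, -0.002, 2.123]
wrist_force: [-0.4, 0.3, -1.4]
opening: 1.003
finger_force: 0.0
```

Call:
apply_moves(delta_pos=[[0,0,0],[0,0,0],[0,0,0],[0,0,0],[0,0,0]], turn=[[0,0,0],[0,0,0],[0,0,0],[0,0,0],[0,0,0]], gripper=[0.82,0.76,0.7,0.65,0.6], force=30)

```text
clock: 5.65
tcp_pos: [0.5223, 0.0148, 0.0593]
tcp_rot: [3.141, 0.0, 2.122]
wrist_force: [-0.5, -0.0, 5.1]
opening: 0.703
finger_force: 30.0
```

Call:
apply_moves(delta_pos=[[0,0,-0.75],[0,0,-0.75],[0,0,-0.75],[0,0,-0.75],[0,0,-0.75]], turn=[[0,0,0],[0,0,0.92],[0,0,0.92],[0,0,0.92],[0,0,0.92]], gripper=[0.6,0.6,0.6,0.6,0.6])

```text
clock: 6.15
tcp_pos: [0.5218, 0.015, 0.1342]
tcp_rot: [-3.141, -0.0, 1.733]
wrist_force: [0.6, -0.7, -1.8]
opening: 0.701
finger_force: 30.0
```

Call:
apply_moves(delta_pos=[[0,0,-0.75],[0,0,-0.75],[0,0,-0.75],[0,0,-0.75],[0,0,-0.75]], turn=[[0,0,0.92],[0,0,0.92],[0,0,0.92],[0,0,0.92],[0,0,0.92]], gripper=[0.6,0.6,0.6,0.6,0.6])

```text
clock: 6.65
tcp_pos: [0.5217, 0.0151, 0.2092]
tcp_rot: [-3.141, -0.0, 1.251]
wrist_force: [-0.6, -0.4, -0.8]
opening: 0.702
finger_force: 30.0
```

```bash
cat >> h.py <<'E'
def go(p,rot=None):
    s=bot.sense();M=R.from_euler("xyz",s["tcp_rot"]);d=M.inv().apply(np.array(p)-s["tcp_pos"])/.02
    print("at",np.round(s["tcp_pos"],4),np.round(s["tcp_rot"],3),"q",np.round(s["joints"],2),"open",round(float(s["opening"]),3),"F",round(float(s["finger_force"]),1))
    print("shift units",np.round(d,2),"turn units",None if rot is None else np.round(np.degrees((M.inv()*rot).as_rotvec())/6,2))
E
python3 -c "
from h import *
go([.4625,.2098,.209],R.from_euler('xyz',[np.pi,0,1.256]))"
```

```text
at [0.5217 0.0151 0.2092] [-3.141 -0.     1.251] q [-0.52  0.5   0.66  1.86 -0.38  0.91 -0.01] open 0.702 F 30.0
shift units [ 8.31 -5.87  0.01] turn units [-0.   -0.   -0.04]
```

Call:
apply_moves(delta_pos=[[0,-1,0],[0,-1,0],[0.3,-1,0],[0.7,-1,0],[0.7,-1,0]], turn=[[0,0,0],[0,0,0],[0,0,0],[0,0,0],[0,0,0]], gripper=[0.6,0.6,0.6,0.6,0.6])

```text
clock: 7.15
tcp_pos: [0.4366, 0.0787, 0.2087]
tcp_rot: [-3.141, -0.0, 1.254]
wrist_force: [-0.5, 0.3, -1.5]
opening: 0.7
finger_force: 30.0
```

Call:
apply_moves(delta_pos=[[0.9,-0.87,0],[1,0,0],[1,0,0],[1,0,0],[1,0,0]], turn=[[0,0,0],[0,0,0],[0,0,0],[0,0,0],[0,0,0]], gripper=[0.6,0.6,0.6,0.6,0.6])

```text
clock: 7.65
tcp_pos: [0.4515, 0.1779, 0.2086]
tcp_rot: [-3.141, -0.0, 1.255]
wrist_force: [0.7, 0.6, 0.0]
opening: 0.703
finger_force: 30.0
```

Call:
apply_moves(delta_pos=[[0.8,0,0],[0.5,0,0],[0,0,0]], turn=[[0,0,0],[0,0,0],[0,0,0]], gripper=[0.6,0.6,0.6])

```text
clock: 7.95
tcp_pos: [0.4597, 0.2026, 0.2084]
tcp_rot: [3.142, 0.0, 1.257]
wrist_force: [-0.7, 0.5, -1.6]
opening: 0.696
finger_force: 30.0
```

Run:
```python
from h import *
go([.4625,.2098,.209],R.from_euler('xyz',[np.pi,0,1.256]))
f=lambda i,x,y,w,h,k:cv2.resize(i[y:y+h,x:x+w],None,fx=k,fy=k,interpolation=cv2.INTER_CUBIC)
a=bot.capture("scene")[:,:,::-1];b=bot.capture("side")[:,:,::-1];w=bot.capture("wrist")[:,:,::-1]
cv2.imwrite("pics/a1.png",a);cv2.imwrite("pics/b1.png",b);cv2.imwrite("pics/w1.png",w)
o=np.zeros((600,800,3),np.uint8)
o[:300,:400]=f(a,350,210,100,75,4);o[:300,400:]=f(b,225,105,100,75,4);o[300:,:]=f(w,120,0,400,150,2)
cv2.imwrite("pics/m1.png",o)
```

```text
at [0.4597 0.2026 0.2084] [3.142 0.    1.257] q [-0.93  0.47  0.67  1.91 -0.37  0.88 -0.39] open 0.696 F 30.0
shift units [ 0.38  0.02 -0.03] turn units [0.   0.   0.01]
```

View pics/m1.png

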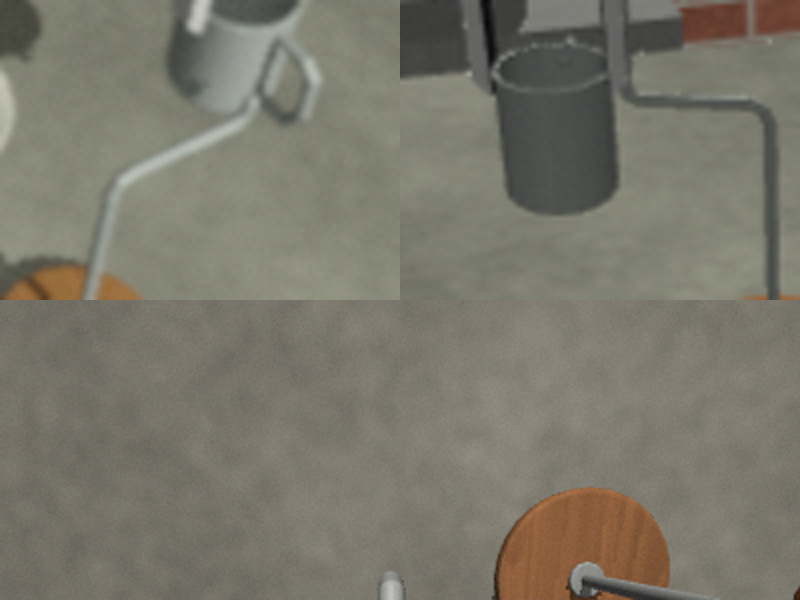

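Mosaic: in the scene part, the handle opening stands just beyond the hook tip, which covers its left part. In the side part, the cup is left of the tip (625,90). In the wrist part, the handle end is at about (315,140), and the hook needs a crop lower down.

Run:
```python
import cv2
w=cv2.imread("pics/w1.png");cv2.imwrite("pics/w1c.png",cv2.resize(w[110:270,250:450],None,fx=3.75,fy=3.75,interpolation=cv2.INTER_CUBIC))
```

```text
(no output)
```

View pics/w1c.png

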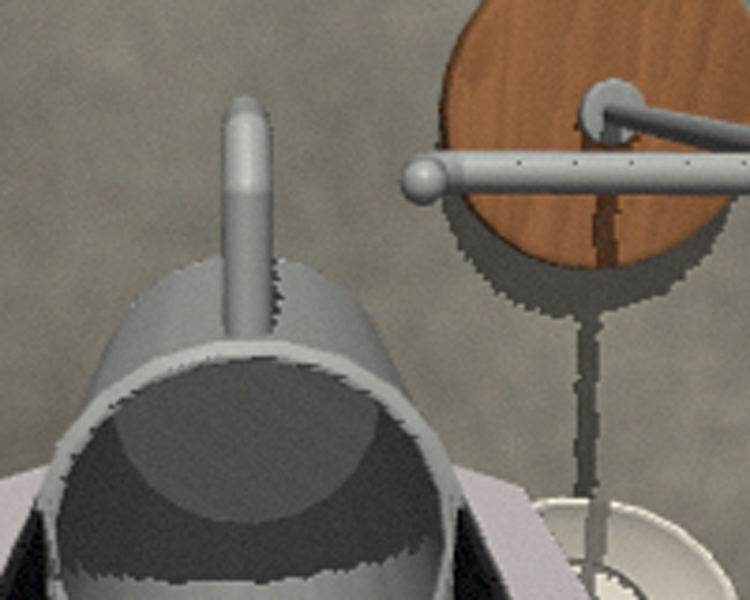

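Crop: the arm lies level in the image at row 172, parallel to the approach, with the tip at (423,180). The handle runs from row 97 (its end) to the lip at row 340, so the arm crosses the handle's outer part.

Run:
```python
from h import *
W=cam("wrist");s=bot.sense();M=R.from_euler("xyz",s["tcp_rot"]);z0=s["tcp_pos"][2]-.059+.006
f=lambda x,y:np.array([250+(x+.5)/3.75-.5,110+(y+.5)/3.75-.5])
for n,p,z in(("arm",(600,173),.19),("arm2",(730,175),.19),("tip",(423,180),.208),("handle end",(247,97),z0+.062),("handle mid end",(247,140),z0+.07),("lip back",(250,341),z0+.08)):
    X=onz(W,f(*p),z);d=M.inv().apply(X-s["tcp_pos"]);print(n,np.round(X,4),"tool mm",np.round(d*1000,1))
```

```text
arm [0.5391 0.2327 0.19  ] tool mm [55.6 65.9 18.5]
arm2 [0.5622 0.2247 0.19  ] tool mm [55.2 90.3 18.5]
tip [0.5053 0.2448 0.208 ] tool mm [56.6 30.   0.6]
handle end [0.4812 0.268  0.2176] tool mm [71.1 -0.2 -9.1]
handle mid end [0.4793 0.2622 0.2256] tool mm [ 65.   -0.2 -17.1]
lip back [0.4705 0.2341 0.2356] tool mm [ 35.6   0.2 -27. ]
```

Call:
apply_moves(delta_pos=[[0.4,0,0],[0,0,0],[0,0.5,0],[0,0.5,0],[0,0.5,0]], turn=[[0,0,0],[0,0,0],[0,0,0],[0,0,0],[0,0,0]], gripper=[0.6,0.6,0.6,0.6,0.6])

```text
clock: 8.6
tcp_pos: [0.4917, 0.1991, 0.2088]
tcp_rot: [3.141, -0.0, 1.255]
wrist_force: [0.2, -0.8, -1.1]
opening: 0.702
finger_force: 30.0
```

Call:
apply_moves(delta_pos=[[0,0.5,0],[0,0.5,0],[0,0.5,0],[0,0.5,0],[0,0,0]], turn=[[0,0,0],[0,0,0],[0,0,0],[0,0,0],[0,0,0]], gripper=[0.6,0.6,0.6,0.6,0.6])

```text
clock: 9.1
tcp_pos: [0.5301, 0.1864, 0.2087]
tcp_rot: [3.14, 0.0, 1.254]
wrist_force: [-1.2, 0.1, -1.0]
opening: 0.703
finger_force: 30.0
```

Run:
```python
from h import *
go([.529,.188,.208])
f=lambda i,x,y,w,h,k:cv2.resize(i[y:y+h,x:x+w],None,fx=k,fy=k,interpolation=cv2.INTER_CUBIC)
a=bot.capture("scene")[:,:,::-1];b=bot.capture("side")[:,:,::-1];w=bot.capture("wrist")[:,:,::-1]
o=np.zeros((600,800,3),np.uint8)
o[:300,:400]=f(a,340,220,100,75,4);o[:300,400:]=f(b,245,105,100,75,4);o[300:,:]=f(w,220,110,200,75,4)
cv2.imwrite("pics/m2.png",o)
```

```text
at [0.5301 0.1864 0.2087] [3.14  0.    1.254] q [-0.8   0.55  0.64  1.76 -0.4   0.96 -0.31] open 0.703 F 30.0
shift units [ 0.06 -0.08  0.03] turn units None
```

View pics/m2.png

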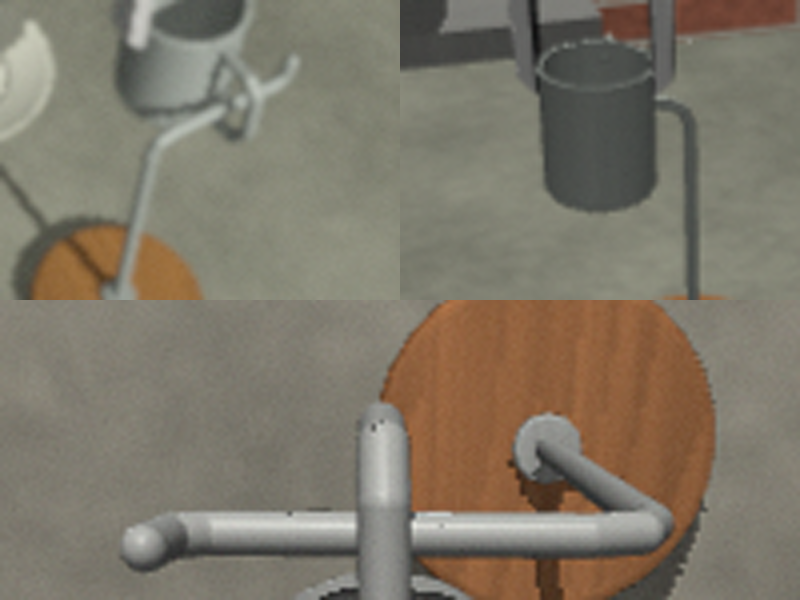

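The mosaic shows the arm passing through the handle window: the handle crosses the arm at (383,535), between the tip (145,545) and the bend (660,525). Lower it.

Call:
apply_moves(delta_pos=[[0,0,0.5],[0,0,0.5],[0,0,0.25],[0,0,0.1],[0,0,0]], turn=[[0,0,0],[0,0,0],[0,0,0],[0,0,0],[0,0,0]], gripper=[0.6,0.6,0.6,0.6,0.6])

```text
clock: 9.75
tcp_pos: [0.5281, 0.1874, 0.1813]
tcp_rot: [-3.141, 0.001, 1.255]
wrist_force: [0.0, 0.2, -1.2]
opening: 0.699
finger_force: 30.0
```

Call:
apply_moves(delta_pos=[[0,0,0.05],[0,0,0.05],[0,0,0]], turn=[[0,0,0],[0,0,0],[0,0,0]], gripper=[0.6,0.6,0.6])

```text
clock: 10.05
tcp_pos: [0.5288, 0.1873, 0.1802]
tcp_rot: [3.141, -0.001, 1.255]
wrist_force: [-0.6, -0.5, 2.8]
opening: 0.699
finger_force: 30.0
```

Call:
apply_moves(delta_pos=[[0,0,0],[0,0,0],[0,0,0],[0,0,0],[0,0,0]], turn=[[0,0,0],[0,0,0],[0,0,0],[0,0,0],[0,0,0]], gripper=[0.8,1,1,1,1])

```text
clock: 10.55
tcp_pos: [0.5285, 0.1874, 0.1796]
tcp_rot: [-3.142, 0.0, 1.255]
wrist_force: [-0.6, 0.5, -0.1]
opening: 0.996
finger_force: 0.0
```

Call:
apply_moves(delta_pos=[[0,0,0],[0,0,0],[0,0,0],[0,0,0],[0,0,0]], turn=[[0,0,0],[0,0,0],[0,0,0],[0,0,0],[0,0,0]], gripper=[1,1,1,1,1])

```text
clock: 11.05
tcp_pos: [0.5285, 0.1874, 0.1796]
tcp_rot: [-3.142, 0.0, 1.255]
wrist_force: [-1.8, 0.3, 0.7]
opening: 1.0
finger_force: 0.0
```

Run:
```python
from h import *
go([.529,.188,.3])
f=lambda i,x,y,w,h,k:cv2.resize(i[y:y+h,x:x+w],None,fx=k,fy=k,interpolation=cv2.INTER_CUBIC)
a=bot.capture("scene")[:,:,::-1];b=bot.capture("side")[:,:,::-1];w=bot.capture("wrist")[:,:,::-1]
o=np.zeros((600,800,3),np.uint8)
o[:300,:400]=f(a,340,210,100,75,4);o[:300,400:]=f(b,245,105,100,75,4);o[300:,:]=f(w,120,80,400,150,2)
cv2.imwrite("pics/m3.png",o)
```

```text
at [0.5285 0.1874 0.1796] [-3.142  0.     1.255] q [-0.79  0.59  0.62  1.8  -0.42  0.9  -0.29] open 1.0 F 0.0
shift units [ 0.04  0.02 -6.02] turn units None
```

View pics/m3.png

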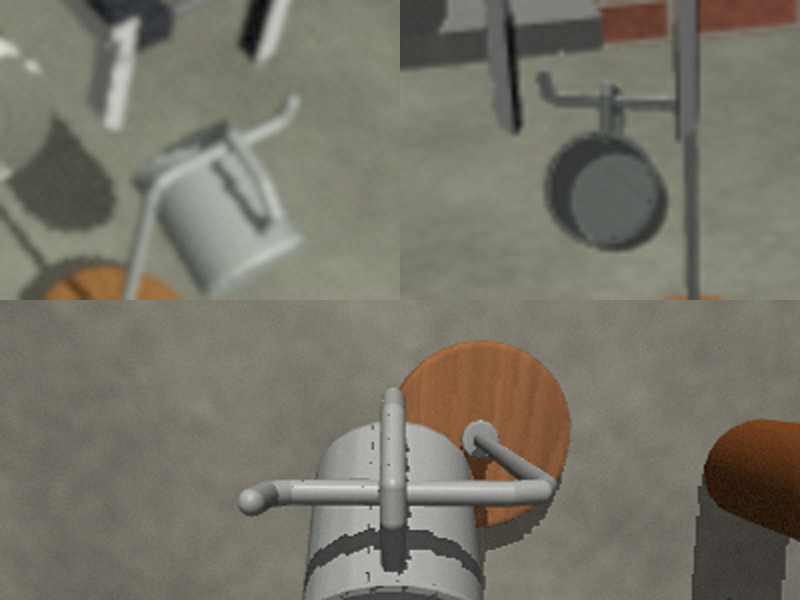

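The cup hangs by its handle from the arm, clear of the open fingers. In the mosaic, the handle is on the arm at (393,490) and the cup hangs below, with the fingers either side. Back off straight up.

Call:
apply_moves(delta_pos=[[0,0,-0.6],[0,0,-0.9],[0,0,-1],[0,0,-1],[0,0,-1]], turn=[[0,0,0],[0,0,0],[0,0,0],[0,0,0],[0,0,0]], gripper=[1,1,1,1,1])

```text
clock: 11.7
tcp_pos: [0.5286, 0.1872, 0.2714]
tcp_rot: [3.141, -0.0, 1.255]
wrist_force: [0.2, -0.0, -0.3]
opening: 1.002
finger_force: 0.0
```

Call:
apply_moves(delta_pos=[[0,0,-1],[0,0,-1],[0,0,-1]], turn=[[0,0,0],[0,0,0],[0,0,0]], gripper=[1,1,1])

```text
clock: 12.0
tcp_pos: [0.5285, 0.1871, 0.3315]
tcp_rot: [3.141, -0.001, 1.255]
wrist_force: [-0.8, 0.9, -0.3]
opening: 0.998
finger_force: 0.0
```

```bash
cat > kin.py <<'E'
from h import *
import itertools
s=bot.sense()
D_=[([-1.183,.629,.038,1.518,-.027,.996,-.02],(.285,.584,.1925),2.688),([-.42,.32,.39,1.73,-.13,1.12,.56],(.5097,.0405,.3125),2.122),([-.52,.5,.66,1.86,-.38,.91,-.01],(.5217,.0151,.2092),1.251),([-.93,.47,.67,1.91,-.37,.88,-.39],(.4597,.2026,.2084),1.257),([-.8,.55,.64,1.76,-.4,.96,-.31],(.5301,.1864,.2087),1.254),([-.79,.59,.62,1.8,-.42,.9,-.29],(.5285,.1874,.1796),1.255),(list(s["joints"]),tuple(s["tcp_pos"]),s["tcp_rot"][2])]
def fk(q,p,sg):
    a,b,c,L,o1,o7,ex,ez,wx=p;rz=lambda t:R.from_euler("z",t);ry=lambda t:R.from_euler("y",t)
    T=rz(sg[0]*q[0]+o1);X=np.array([0,0,a]);T=T*ry(q[1])*rz(sg[1]*q[2]);X=X+T.apply([ex,0,b]);T=T*ry(q[3])
    X=X+T.apply([ez,0,0]);T=T*rz(sg[2]*q[4]);X=X+T.apply([0,0,c]);T=T*ry(q[5]);X=X+T.apply([wx,0,0]);T=T*rz(sg[3]*q[6]+o7);X=X+T.apply([0,0,L]);return X,T
def res(p,sg):
    r=[]
    for q,x,y in D_:
        X,T=fk(q,p,sg);r+=list(X-x)+list(.3*(R.from_euler("xyz",[np.pi,0,y]).inv()*T).as_rotvec())
    return np.r_[r,.01*np.array(p[6:])]
if __name__=="__main__":
    best=[]
    for sg in itertools.product([1,-1],repeat=4):
        for o7 in(0,1.57,3.14,-1.57):
            f=least_squares(res,[.33,.4,.4,.3,1.117-sg[0]*-1.183,o7,0,0,0],args=(sg,));best.append((f.cost,sg,f.x,np.abs(f.fun).max()))
    best.sort(key=lambda t:t[0])
    for b in best[:3]:print(b[0],b[1],np.round(b[2],4),b[3])
    print(np.round(s["joints"],3),s["tcp_pos"])
E
python3 kin.py
cat > sp.py <<'E'
from h import *
S=cam("scene");D=cam("side")
fa=lambda x,y:np.array([235+(x+.5)/4-.5,130+(y+.5)/4-.5]);fb=lambda x,y:np.array([215+(x+.5)/4-.5,115+(y+.5)/4-.5])
def ax(p):
    d=np.array([np.cos(p[3]),np.sin(p[3]),0]);return np.sin(p[4])*d+[0,0,np.cos(p[4])]
def f(p):
    u=ax(p);o=p[:3];P=lambda c,s,uv:(proj(c,o+s*u)[0]-uv)
    return np.r_[P(S,.072,fa(92,84)),P(D,.072,fb(622,368)),.5*P(D,.104,fb(645,300)),.5*P(S,.104,fa(66,65)),P(D,p[5],fb(521,600)),P(S,p[6],fa(140,143)),P(D,p[7],fb(594,460)),(p[4]-np.radians(28))*50,(p[2]-.182)*300]
r=least_squares(f,[.55,-.197,.182,.4,.49,-.03,-.01,.03]);print(np.round(r.x,4),np.round(r.fun,1))
E
python3 sp.py
```

```text
4.8887632786619966e-05 (-1, -1, -1, -1) [ 0.0033  0.5587  0.3757  0.0487 -0.0457  1.5252  0.0079  0.004  -0.0031] 0.0037393145882303885
4.888763278662015e-05 (-1, -1, -1, -1) [ 0.0033  0.5587  0.3757  0.0487 -0.0457  1.5252  0.0079  0.004  -0.0031] 0.003739314881291325
4.8887632786667996e-05 (-1, -1, -1, -1) [ 0.0033  0.5587  0.3757  0.0487 -0.0457  1.5252  0.0079  0.004  -0.0031] 0.0037393187472146774
[-0.85   0.44   0.711  1.579 -0.299  1.233 -0.403] [0.52850847 0.18711818 0.33151196]
[ 0.5507 -0.2004  0.1841  0.4358  0.4949 -0.0309 -0.0408  0.0351] [-0.6 -0.   0.3  1.   1.5 -0.4  1.1 -0.2  0.1  0.  -1.5  1.1 -2.1 -0.9
  0.3  0.6]
```

```bash
cat > plan.py <<'E'
from kin import *
lo=np.array([-3.06,-.37,-1.25,.18,-1.1,.23,-2.94])+.05;hi=np.array([3.06,2.12,1.32,2.47,4.24,1.98,2.94])-.05
sg=(-1,-1,-1,-1)
sp=np.array([.5507,-.2004,.184]);yaw=.41;th=np.radians(28)
def toolR(A,tilt,yaw=yaw,s=1):   # spoon pitch: angle of x_s from vertical
    d=np.array([np.cos(yaw),np.sin(yaw),0]);k=np.array([0,0,1.])
    xs=np.sin(tilt)*d+np.cos(tilt)*k;zs=-np.cos(tilt)*d+np.sin(tilt)*k;ys=np.cross(zs,xs)
    z=-np.cos(A)*zs-np.sin(A)*xs;y=s*ys;return R.from_matrix(np.c_[np.cross(y,z),y,z]),xs
def ik(p,x,Rt,q0):
    f=lambda q:np.r_[fk(q,p,sg)[0]-x,.3*(Rt.inv()*fk(q,p,sg)[1]).as_rotvec(),.003*(q-q0)]
    r=least_squares(f,np.clip(q0,lo+.01,hi-.01),bounds=(lo,hi));return r.x,np.abs(r.fun[:6]).max()
if __name__=="__main__":
    q0=np.array(bot.sense()["joints"])
    for L in(.2,.3,.4):
        p=[L-.045,.5587,.3757,L,-.0457,1.5252,.0079,.004,-.0031]
        for s in(1,-1):
          for A in(15,30,45):
            q=q0;o=[]
            g,xs=toolR(np.radians(A),th,s=s)
            F,xf=toolR(np.radians(A),np.pi/2,s=s)
            sc=np.array([.5225,.0136,.16])
            for x,Rt in((sp,g),(sp+.18*xs,g),(sc-.072*xf+[0,0,.1],F),(sc-.072*xf,F)):
                q,e=ik(p,x,Rt,q);o.append(round(e,3))
            print(L,s,A,o,np.round(q,2))
E
python3 plan.py
python3 - <<'E'
import sys;sys.path.insert(0,'.')
from plan import *
E
```

```text
0.2 1 15 [np.float64(0.02), np.float64(0.0), np.float64(0.0), np.float64(0.0)] [ 0.51  0.62 -0.86  1.97  0.56  1.1   1.32]
0.2 1 30 [np.float64(0.0), np.float64(0.0), np.float64(0.0), np.float64(0.0)] [ 0.44  0.71 -0.86  1.87  0.54  1.39  1.29]
0.2 1 45 [np.float64(0.0), np.float64(0.0), np.float64(0.0), np.float64(0.0)] [ 0.1   0.68 -0.33  1.79  0.35  1.52  1.56]
0.2 -1 15 [np.float64(0.008), np.float64(0.0), np.float64(0.0), np.float64(0.0)] [ 0.05  0.48 -0.16  1.97  0.2   0.95 -1.4 ]
0.2 -1 30 [np.float64(0.0), np.float64(0.0), np.float64(0.0), np.float64(0.0)] [-0.44  0.62  0.54  1.87 -0.04  1.19 -1.05]
0.2 -1 45 [np.float64(0.0), np.float64(0.0), np.float64(0.0), np.float64(0.0)] [-0.68  0.87  0.98  1.79 -0.17  1.44 -0.76]
0.3 1 15 [np.float64(0.024), np.float64(0.0), np.float64(0.0), np.float64(0.0)] [ 0.43  0.63 -0.77  1.91  0.53  1.1   1.36]
0.3 1 30 [np.float64(0.0), np.float64(0.0), np.float64(0.0), np.float64(0.0)] [ 0.37  0.79 -0.84  1.75  0.56  1.44  1.28]
0.3 1 45 [np.float64(0.0), np.float64(0.0), np.float64(0.0), np.float64(0.0)] [ 0.05  0.8  -0.34  1.61  0.35  1.58  
[... 415 characters left out ...]
4(0.0), np.float64(0.0), np.float64(0.0)] [ 0.35  0.64 -0.68  1.85  0.49  1.1   1.4 ]
0.4 1 30 [np.float64(0.0), np.float64(0.0), np.float64(0.0), np.float64(0.0)] [ 0.29  0.84 -0.78  1.62  0.55  1.48  1.3 ]
0.4 1 45 [np.float64(0.0), np.float64(0.0), np.float64(0.0), np.float64(0.0)] [ 0.01  0.92 -0.36  1.4   0.37  1.67  1.52]
0.4 -1 15 [np.float64(0.015), np.float64(0.0), np.float64(0.0), np.float64(0.0)] [ 0.07  0.56 -0.25  1.85  0.24  1.01 -1.47]
0.4 -1 30 [np.float64(0.0), np.float64(0.0), np.float64(0.0), np.float64(0.0)] [-0.32  0.73  0.29  1.62  0.01  1.3  -1.22]
0.4 -1 45 [np.float64(0.0), np.float64(0.0), np.float64(0.0), np.float64(0.0)] [-0.63  1.09  0.95  1.4  -0.33  1.65 -0.81]
```

```bash
cat > g.py <<'E'
from plan import *
Rg,xs=toolR(np.radians(36),th,s=-1);G=sp+.002*Rg.apply([0,0,1])
E
python3 - <<'E'
import sys;sys.path.insert(0,'.')
from g import *
pre=G-.14*Rg.apply([0,0,1]);print("G",G,"pre",pre);go(pre,Rg)
print("after turn shift",Rg.inv().apply(pre-np.array(bot.sense()["tcp_pos"]))/.02)
E
```

```text
G [ 0.55150408 -0.20005052  0.18220241] pre [ 0.49521858 -0.22451396  0.30803358]
at [0.5285 0.1871 0.3315] [ 3.141e+00 -1.000e-03  1.255e+00] q [-0.85  0.44  0.71  1.58 -0.3   1.23 -0.4 ] open 0.998 F 0.0
shift units [-20.08   4.81   1.17] turn units [-1.83  4.06  7.93]
after turn shift [-9.2603847  18.21233722 -3.21048694]
```

Call:
apply_moves(delta_pos=[[-1,0.24,0],[-1,0.24,0],[-1,0.24,0],[-1,0.24,0],[-1,0.24,0]], turn=[[0,0,0],[0,0,0],[0,0,0],[0,0,0],[0,0,0]], gripper=[1,1,1,1,1])

```text
clock: 12.5
tcp_pos: [0.5202, 0.0838, 0.3306]
tcp_rot: [3.141, -0.001, 1.255]
wrist_force: [-0.2, -1.1, 0.0]
opening: 0.999
finger_force: 0.0
```

Call:
apply_moves(delta_pos=[[-1,0.24,0],[-1,0.24,0],[-1,0.24,0],[-1,0.24,0],[-1,0.24,0]], turn=[[0,0,0],[0,0,0],[0,0,0],[0,0,0],[0,0,0]], gripper=[1,1,1,1,1])

```text
clock: 13.0
tcp_pos: [0.5119, -0.0187, 0.3306]
tcp_rot: [3.141, -0.0, 1.255]
wrist_force: [0.4, -0.9, -0.3]
opening: 1.003
finger_force: 0.0
```

Call:
apply_moves(delta_pos=[[-1,0.24,0],[-1,0.24,0],[-1,0.24,0],[-1,0.24,0],[-1,0.24,0]], turn=[[0,0,0],[0,0,0],[0,0,0],[0,0,0],[0,0,0]], gripper=[1,1,1,1,1])

```text
clock: 13.5
tcp_pos: [0.5037, -0.1212, 0.3306]
tcp_rot: [3.141, -0.0, 1.255]
wrist_force: [-0.2, 0.0, 0.2]
opening: 1.002
finger_force: 0.0
```

Call:
apply_moves(delta_pos=[[-1,0.24,0],[-1,0.24,0],[-1,0.24,0],[-1,0.24,0],[-1,0.24,0]], turn=[[0,0,0],[0,0,0],[0,0,0],[0,0,0],[0,0,0]], gripper=[1,1,1,1,1])

```text
clock: 14.0
tcp_pos: [0.4954, -0.2237, 0.3306]
tcp_rot: [3.141, -0.0, 1.255]
wrist_force: [-0.2, 0.5, 0.2]
opening: 0.999
finger_force: 0.0
```

Call:
apply_moves(delta_pos=[[0,0,0],[0,0,0],[0,0,0],[0,0,0],[0,0,0]], turn=[[-0.18,0.41,0.79],[-0.18,0.41,0.79],[-0.18,0.41,0.79],[-0.18,0.41,0.79],[-0.18,0.41,0.79]], gripper=[1,1,1,1,1])

```text
clock: 14.5
tcp_pos: [0.4955, -0.2232, 0.3307]
tcp_rot: [3.092, -0.23, 0.842]
wrist_force: [0.1, -0.6, 0.2]
opening: 1.0
finger_force: 0.0
```

Call:
apply_moves(delta_pos=[[0,0,0],[0,0,0],[0,0,0],[0,0,0],[0,0,0]], turn=[[-0.18,0.41,0.79],[-0.18,0.41,0.79],[-0.18,0.41,0.79],[-0.18,0.41,0.79],[-0.18,0.41,0.79]], gripper=[1,1,1,1,1])

```text
clock: 15.0
tcp_pos: [0.4955, -0.2232, 0.3307]
tcp_rot: [-3.138, -0.458, 0.408]
wrist_force: [-0.4, 0.5, -0.8]
opening: 1.002
finger_force: 0.0
```

Run:
```python
import sys;sys.path.insert(0,'.')
from g import *
pre=G-.14*Rg.apply([0,0,1]);go(pre,Rg)
W=cam("wrist");im=bot.capture("wrist")[:,:,::-1];cv2.imwrite("pics/w4.png",im)
np.save("w4.npy",np.array([W[0],np.c_[W[1],W[1],W[1]].T,W[2]]))
u=np.array(xs);ysd=Rg.apply([0,1,0])
for s_ in(-.04,0,.035,.072,.105):print(s_,proj(W,sp+s_*u).round(1),end=" ")
# tan/wood colour mask & row centroids
hsv=cv2.cvtColor(np.ascontiguousarray(im),cv2.COLOR_BGR2HSV);print()
for r in range(100,400,15):
    row=hsv[r];m=(row[:,0]>8)&(row[:,0]<22)&(row[:,1]>90)&(row[:,2]>60);i=np.where(m)[0]
    if len(i):print(r,i.min(),i.max(),len(i))
```

```text
at [ 0.4955 -0.2232  0.3307] [-3.138 -0.458  0.408] q [ 0.01  0.3   0.84  1.92 -0.79  1.01  0.09] open 1.002 F 0.0
shift units [-0.54  0.06  1.  ] turn units [-0.03 -0.04 -0.01]
-0.04 [[317.3 216.9]] 0 [[317.3 197.6]] 0.035 [[317.2 177.8]] 0.072 [[317.2 153. ]] 0.105 [[317.2 126.4]] 
100 100 151 45
115 96 151 56
130 102 333 44
145 299 368 42
160 298 363 44
175 308 409 23
190 311 323 13
205 311 321 11
220 310 321 12
235 310 320 11
250 310 319 10
265 310 317 8
310 135 498 33
325 125 508 25
340 121 512 22
355 120 513 55
385 506 602 97
```

The wrist view rows show the handle at column 316 for rows 190–220 against a predicted 317, so the aim is good. Advance along the tool axis and grip.

Call:
apply_moves(delta_pos=[[-0.27,0.03,0.5],[-0.27,0.03,0.5],[0,0,1],[0,0,1],[0,0,1]], turn=[[0,0,0],[0,0,0],[0,0,0],[0,0,0],[0,0,0]], gripper=[1,1,1,1,1])

```text
clock: 15.55
tcp_pos: [0.5201, -0.2132, 0.2533]
tcp_rot: [-3.139, -0.456, 0.415]
wrist_force: [0.5, -0.4, 0.8]
opening: 1.0
finger_force: 0.0
```

Call:
apply_moves(delta_pos=[[0,0,1],[0,0,1],[0,0,1],[0,0,0.7],[0,0,0.3]], turn=[[0,0,0],[0,0,0],[0,0,0],[0,0,0],[0,0,0]], gripper=[1,1,1,1,1])

```text
clock: 16.05
tcp_pos: [0.5522, -0.198, 0.1808]
tcp_rot: [-3.137, -0.455, 0.415]
wrist_force: [0.5, -0.1, 0.8]
opening: 1.001
finger_force: 0.0
```

Run:
```python
import sys;sys.path.insert(0,'.')
from g import *
go(G,Rg);print(bot.sense()["wrist_force"])
im=bot.capture("wrist")[:,:,::-1];cv2.imwrite("pics/w5.png",im);W=cam("wrist")
for s_ in(-.04,0,.035,.072,.105):print(s_,proj(W,sp+s_*np.array(xs)).round(1),end=" ")
hsv=cv2.cvtColor(np.ascontiguousarray(im),cv2.COLOR_BGR2HSV);print()
for r in range(60,400,15):
    row=hsv[r,230:400];m=(row[:,0]>8)&(row[:,0]<22)&(row[:,1]>90)&(row[:,2]>60);i=np.where(m)[0]+230
    if len(i):print(r,i.min(),i.max(),len(i))
```

```text
at [ 0.5522 -0.198   0.1808] [-3.137 -0.455  0.415] q [ 0.21  0.5   0.46  2.05 -1.09  0.69  0.33] open 1.001 F 0.0
shift units [-0.03  0.08 -0.1 ] turn units [-0.06 -0.02  0.04]
[ 0.46391949 -0.05682546  0.84072436]
-0.04 [[318.  269.2]] 0 [[318.2 243.2]] 0.035 [[318.5 212.7]] 0.072 [[318.9 168.1]] 0.105 [[319.4 110. ]] 
120 318 327 10
135 287 356 69
150 278 365 88
165 275 394 95
180 277 367 91
195 284 359 76
210 301 342 42
225 306 330 25
240 306 328 23
255 279 326 36
270 306 325 20
285 306 323 18
300 306 320 15
315 306 319 14
```

Call:
apply_moves(delta_pos=[[0,0,0],[0,0,0],[0,0,0],[0,0,0],[0,0,0]], turn=[[0,0,0],[0,0,0],[0,0,0],[0,0,0],[0,0,0]], gripper=[0.8,0.6,0.45,0.35,0.25], force=35)

```text
clock: 16.6
tcp_pos: [0.5515, -0.199, 0.1815]
tcp_rot: [-3.138, -0.456, 0.413]
wrist_force: [0.3, -0.6, -0.2]
opening: 0.611
finger_force: 0.0
```

Call:
apply_moves(delta_pos=[[0,0,0],[0,0,0],[0,0,0],[0,0,0]], turn=[[0,0,0],[0,0,0],[0,0,0],[0,0,0]], gripper=[0.15,0.05,0.05,0.05])

```text
clock: 17.0
tcp_pos: [0.5514, -0.1989, 0.1812]
tcp_rot: [-3.138, -0.455, 0.412]
wrist_force: [0.4, 0.0, 0.5]
opening: 0.271
finger_force: 0.0
```

Run:
```python
import sys;sys.path.insert(0,'.')
from g import *
go(G+.18*xs,Rg);s=bot.sense();print(s["wrist_force"],s["moment"])
```

```text
at [ 0.5514 -0.1989  0.1812] [-3.138 -0.455  0.412] q [ 0.21  0.5   0.47  2.05 -1.09  0.7   0.33] open 0.271 F 0.0
shift units [ 7.3   0.04 -5.33] turn units [-0.04 -0.01  0.02]
[0.4124474  0.01568072 0.52729222] [-0.16562905  0.4425024   0.00890718]
```

Call:
apply_moves(delta_pos=[[0,0,0],[0,0,0],[0,0,0],[0,0,0]], turn=[[0,0,0],[0,0,0],[0,0,0],[0,0,0]], gripper=[0.05,0.05,0.05,0.05])

```text
clock: 17.4
tcp_pos: [0.5514, -0.1995, 0.1813]
tcp_rot: [-3.139, -0.455, 0.412]
wrist_force: [0.1, -0.2, 1.3]
opening: 0.053
finger_force: 1.3
```

Call:
apply_moves(delta_pos=[[0.2,0,-0.15],[0.4,0,-0.3]], turn=[[0,0,0],[0,0,0]], gripper=[0.05,0.05])

```text
clock: 17.6
tcp_pos: [0.5571, -0.196, 0.1942]
tcp_rot: [-3.136, -0.454, 0.411]
wrist_force: [-0.3, -0.7, 0.2]
opening: 0.053
finger_force: 0.2
```

Run:
```python
from h import *
print(bot.sense()["opening"],bot.sense()["finger_force"])
f=lambda i,x,y,w,h,k:cv2.resize(i[y:y+h,x:x+w],None,fx=k,fy=k,interpolation=cv2.INTER_CUBIC)
a=bot.capture("scene")[:,:,::-1];b=bot.capture("side")[:,:,::-1];w=bot.capture("wrist")[:,:,::-1]
for n,i in(("a6",a),("b6",b),("w6",w)):cv2.imwrite(f"pics/{n}.png",i)
o=np.zeros((600,800,3),np.uint8)
o[:300,:400]=f(a,220,110,100,75,4);o[:300,400:]=f(b,270,170,133,100,3)[:300,:400] if 0 else f(b,300,170,100,75,4);o[300:,:400]=f(w,216,60,200,150,2);o[300:,400:]=f(w,216,200,200,150,2)
cv2.imwrite("pics/m6.png",o)
```

```text
0.05256858361534264 0.23178085259814907
```

View pics/m6.png

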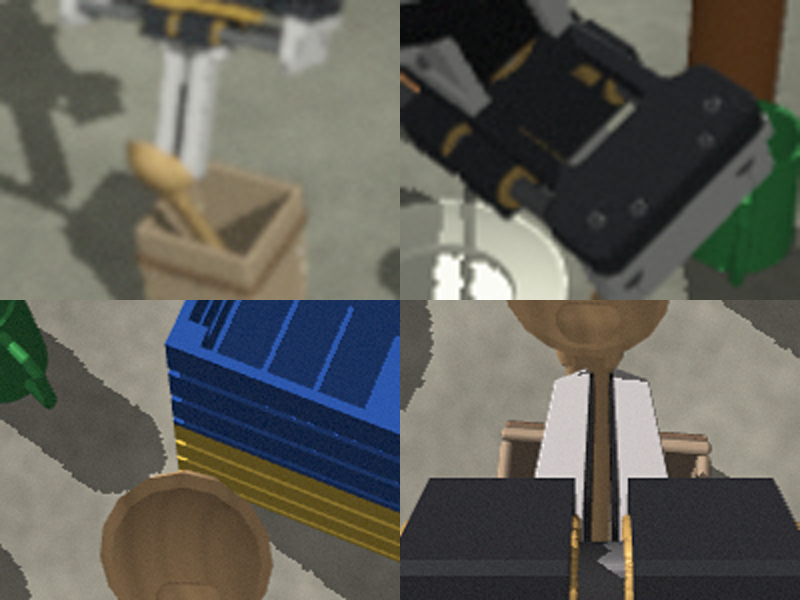

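The mosaic shows the fingers shut in front of the spoon, on the robot's side, with the handle visible behind them in the wrist view. The spoon is still in the pot, not gripped. So the spoon lies deeper along the tool axis than I aimed. Check the projections.

Run:
```python
import sys;sys.path.insert(0,'.')
from g import *
s=bot.sense();M=R.from_euler("xyz",s["tcp_rot"]);t=np.array(s["tcp_pos"]);S=cam("scene");D=cam("side");W=cam("wrist")
print("tip",proj(S,t+.017*M.apply([0,0,1])),proj(W,t+.017*M.apply([0,0,1])),"tcp",proj(S,t))
for k in(-.04,0,.035,.072,.105):print(k,proj(S,sp+k*np.array(xs)).round(1),proj(W,sp+k*np.array(xs)).round(1))
print("cam dist to sp, wrist:",(W[2].T@(sp+.072*np.array(xs)-W[1])).round(3),(W[2].T@(t-W[1])).round(3))
def rows(im,c0,c1,r0,r1,st):
    hsv=cv2.cvtColor(im,cv2.COLOR_BGR2HSV)
    for r in range(r0,r1,st):
        row=hsv[r,c0:c1];m=(row[:,0]>8)&(row[:,0]<22)&(row[:,1]>100)&(row[:,2]>60);i=np.where(m)[0]+c0
        print(r,(i.min(),i.max(),len(i)) if len(i) else None,end=" ")
    print()
for n in("scene0","a6"):print(n);rows(cv2.imread(f"pics/{n}.png"),245,290,142,176,3)
for n in("w5","w6"):print(n);rows(cv2.imread(f"pics/{n}.png"),255,385,105,260,10)
```

```text
tip [[262.38903818 165.97322482]] [[315.87433512 231.13531404]] tcp [[263.02131335 160.03155851]]
-0.04 [[268.2 166.5]] [[317.2 276.4]]
0 [[264.3 161.1]] [[317.4 252.9]]
0.035 [[260.8 156.1]] [[317.5 226. ]]
0.072 [[256.7 150.4]] [[317.7 187.5]]
0.105 [[252.9 145. ]] [[318.  138.9]]
cam dist to sp, wrist: [ 0.001  0.009 -0.16 ] [-0.    -0.025 -0.207]
scene0
142 None 145 (np.int64(251), np.int64(252), 2) 148 (np.int64(251), np.int64(258), 8) 151 (np.int64(252), np.int64(263), 12) 154 (np.int64(254), np.int64(265), 12) 157 (np.int64(258), np.int64(264), 7) 160 (np.int64(262), np.int64(266), 5) 163 (np.int64(264), np.int64(268), 5) 166 (np.int64(266), np.int64(270), 5) 169 (np.int64(269), np.int64(273), 5) 172 None 175 None 
a6
142 None 145 None 148 (np.int64(253), np.int64(258), 6) 151 (np.int64(253), np.int64(263), 11) 154 (np.int64(255), np.int64(266), 12) 157 (np.int64(259), np.int64(265), 7) 160 (np.int64(262), np.int64(267), 6) 163 (np.int64(265), np.int64(268), 4) 166 (np.int64(267), np.int64(271), 5) 169 (np.int64(269), np.int64(273), 5) 172 None 175 (np.int64(259), np.int64(259
[... 378 characters left out ...]
 215 (np.int64(302), np.int64(336), 35) 225 (np.int64(306), np.int64(330), 25) 235 (np.int64(306), np.int64(328), 22) 245 (np.int64(306), np.int64(327), 21) 255 (np.int64(287), np.int64(326), 26) 
w6
105 None 115 None 125 None 135 None 145 (np.int64(305), np.int64(313), 9) 155 (np.int64(281), np.int64(337), 46) 165 (np.int64(272), np.int64(351), 64) 175 (np.int64(268), np.int64(348), 78) 185 (np.int64(267), np.int64(349), 79) 195 (np.int64(269), np.int64(350), 79) 205 (np.int64(273), np.int64(348), 76) 215 (np.int64(280), np.int64(341), 62) 225 (np.int64(295), np.int64(327), 33) 235 (np.int64(300), np.int64(321), 13) 245 (np.int64(313), np.int64(319), 7) 255 (np.int64(313), np.int64(319), 7)
```

Run:
```python
import sys;sys.path.insert(0,'.')
from g import *
s=bot.sense();M=R.from_euler("xyz",s["tcp_rot"]);t=np.array(s["tcp_pos"]);S=cam("scene");D=cam("side");W=cam("wrist")
a=cv2.imread("pics/a6.png");h=cv2.cvtColor(a,cv2.COLOR_BGR2HSV)
for r in range(118,176,3):print(r," ".join(f"{h[r,c,0]:d}/{h[r,c,1]:d}/{h[r,c,2]:d}" for c in range(256,276,2)))
for uv in((267.5,154),(266,156)):
    X,e=tri([(S,np.array(uv)),(W,np.array((316,234)))]);print(X,e,"tool mm",(M.inv().apply(X-t)*1000).round(1))
for k in(-.06,-.04,-.02,0,.017):print(k,"scene",proj(S,t+k*M.apply([0,0,1])).round(1),"wrist",proj(W,t+k*M.apply([0,0,1])).round(1))
```

```text
118 36/16/81 96/19/66 120/9/58 21/115/104 20/78/72 110/14/56 83/18/57 96/22/59 19/82/87 20/76/127
121 34/29/149 32/25/135 27/16/148 24/10/123 35/15/100 0/0/72 30/10/74 120/7/72 23/35/88 23/41/124
124 33/30/153 32/27/149 32/21/156 36/7/191 35/8/182 30/8/125 30/7/146 35/8/181 35/9/175 34/10/184
127 32/32/150 32/33/149 34/23/157 34/9/193 30/7/188 35/10/152 25/8/184 30/8/194 35/9/178 30/16/155
130 33/31/146 30/32/145 30/17/168 34/9/193 40/9/179 42/9/138 30/8/188 36/7/193 39/11/169 32/22/152
133 32/31/146 32/28/146 33/14/176 35/8/193 35/10/152 23/9/113 35/8/192 35/8/195 35/9/171 32/25/142
136 30/29/143 32/30/143 27/15/175 35/8/193 36/9/136 25/11/143 30/8/194 36/7/184 34/11/167 32/27/141
139 28/30/146 35/30/151 30/10/179 30/7/190 36/11/116 30/8/160 35/8/195 42/7/185 30/13/160 36/28/136
142 32/31/146 32/23/153 34/11/189 30/7/188 35/15/104 36/8/166 30/9/195 30/10/182 34/13/158 28/26/136
145 21/66/163 25/34/164 30/8/193 35/8/184 30/11/97 36/7/174 30/8/195 30/7/175 35/18/153 32/27/140
148 20/110/186 20/102/200 19/81/202 18/53/179 20/32/118 30/7/189 35/8/197 30/9/173 30/21/144 34/32/136
151 19/
[... 672 characters left out ...]
18/74/138 19/75/142 19/91/118 19/112/123 19/112/153 19/99/124
172 19/70/127 18/76/131 19/71/133 18/72/134 20/71/132 20/75/139 20/72/142 19/74/149 19/72/155 19/81/157
175 17/95/110 16/93/110 18/89/115 18/82/121 20/78/131 19/77/133 19/76/131 20/74/134 19/73/132 20/70/135
[ 0.55481177 -0.19025977  0.21708425] [[-2.8, 0.1], [-10.9, 5.4]] tool mm [  8.9  -6.6 -20. ]
[ 0.55689252 -0.19145937  0.21082247] [[-2.0, 0.1], [-7.5, 3.8]] tool mm [  7.4  -4.7 -13.8]
-0.06 scene [[265.3 138.5]] wrist [[315.8 287. ]]
-0.04 scene [[264.5 145.8]] wrist [[315.8 267.8]]
-0.02 scene [[263.8 152.9]] wrist [[315.8 252.5]]
0 scene [[263. 160.]] wrist [[315.9 240. ]]
0.017 scene [[262.4 166. ]] wrist [[315.9 231.1]]
```

Run:
```python
import sys;sys.path.insert(0,'.')
from g import *
s=bot.sense();M=R.from_euler("xyz",s["tcp_rot"]);t=np.array(s["tcp_pos"]);S=cam("scene");D=cam("side")
P=lambda c,v:proj(c,t+M.apply(np.array(v)/1000))[0].round(1).tolist()
for x in(-37,37):
    for y in(-88,88):print("body",x,y,"scene",P(S,(x,y,-80)),"side",P(D,(x,y,-80)))
for x in(-8,8):
    for y in(-15,15):print("tip",x,y,"scene",P(S,(x,y,17)))
# overlay check of tilt: wrist cam pose relative to tool now vs at the first (vertical) shot
W=cam("wrist");print("cam in tool",M.inv().apply(W[1]-t).round(4))
M0=R.from_euler("xyz",[-3.141,0,2.122]);print(M0.inv().apply(np.array([.46738799,.10954878,.50464162])-[.5097,.0405,.3125]).round(4))
```

```text
body -37 -88 scene [301.8, 135.7] side [287.0, 201.5]
body -37 88 scene [242.6, 122.7] side [364.5, 267.2]
body 37 -88 scene [292.2, 140.4] side [320.8, 169.7]
body 37 88 scene [229.5, 126.3] side [404.1, 225.9]
tip -8 -15 scene [268.6, 166.5]
tip -8 15 scene [258.6, 164.1]
tip 8 -15 scene [266.2, 167.9]
tip 8 15 scene [256.2, 165.4]
cam in tool [ 0.0813  0.0002 -0.1921]
[ 0.081   0.     -0.1921]
```

Run:
```python
from h import *
S=cam("scene");D=cam("side")
M=R.from_euler("xyz",[np.pi,0,1.255]);t=np.array([.5285,.1874,.1796])
for a,b in(((405.5,225.5),(273.7,137.5)),((368.2,242),(315,139.5))):
    X,e=tri([(S,np.array(a)),(D,np.array(b))]);print(X.round(4),e,"tool mm",(M.inv().apply(X-t)*1000).round(1))
M=R.from_euler("xyz",bot.sense()["tcp_rot"]);t=np.array(bot.sense()["tcp_pos"])
# what shift makes the scene tips land near row 154: along tool z vs world z
for d in(0,.01,.02,.03,.04):print(d,"tool",proj(S,t+M.apply([0,0,.017-d])).round(1),"world",proj(S,t+M.apply([0,0,.017])+[0,0,d]).round(1))
```

```text
[0.4813 0.213  0.1876] [[-0.7, 0.5], [-0.7, -0.5]] tool mm [  9.7 -52.8  -8. ]
[0.5768 0.1787 0.1858] [[-0.2, 0.1], [-0.2, -0.1]] tool mm [ 6.7 48.6 -6.2]
0 tool [[262.4 166. ]] world [[262.4 166. ]]
0.01 tool [[262.8 162.5]] world [[262.1 163.2]]
0.02 tool [[263.1 159. ]] world [[261.7 160.4]]
0.03 tool [[263.5 155.4]] world [[261.4 157.6]]
0.04 tool [[263.9 151.9]] world [[261.  154.7]]
```

The cameras agree that the real fingertips end about 25 mm short of where the reported tool pose puts them, which is why the pads closed in front of the handle. I'll open, back off, make the tool a bit steeper to keep joint 5 off its limit, and go deeper.

Call:
apply_moves(delta_pos=[[0,0,-0.5],[0,0,-0.5],[0,0,0],[0,0,0],[0,0,0]], turn=[[0,0,0],[0,0,0],[0,-0.85,0],[0,-0.85,0],[0,0,0]], gripper=[0.3,0.6,0.7,0.7,0.7])

```text
clock: 18.25
tcp_pos: [0.5526, -0.198, 0.2137]
tcp_rot: [-3.141, -0.279, 0.419]
wrist_force: [-0.3, 1.1, -0.4]
opening: 0.438
finger_force: 0.0
```

```bash
cat > g2.py <<'E'
from plan import *
Rg,xs=toolR(np.radians(46.2),th,s=-1);G=sp+.028*Rg.apply([0,0,1])
E
python3 - <<'E'
import sys;sys.path.insert(0,'.')
from g2 import *
print(G);go(G,Rg)
S=cam("scene");a=bot.capture("scene")[:,:,::-1];cv2.imwrite("pics/a7.png",a)
E
```

```text
[ 0.55769199 -0.19736106  0.1570579 ]
at [ 0.5526 -0.198   0.2137] [-3.141 -0.279  0.419] q [ 0.    0.5   0.64  1.89 -0.74  0.82 -0.08] open 0.438 F 0.0
shift units [-0.54  0.08  2.79] turn units [-0.03 -0.03  0.09]
```

Call:
apply_moves(delta_pos=[[-0.27,0.03,0],[-0.27,0.03,0],[0,0,0.5],[0,0,0.5],[0,0,0.5]], turn=[[0,0,0],[0,0,0],[0,0,0],[0,0,0],[0,0,0]], gripper=[0.7,0.7,0.7,0.7,0.7])

```text
clock: 18.8
tcp_pos: [0.5479, -0.2016, 0.1796]
tcp_rot: [-3.137, -0.277, 0.412]
wrist_force: [-0.4, -0.1, -0.2]
opening: 0.702
finger_force: 0.0
```

Call:
apply_moves(delta_pos=[[0,0,0.5],[0,0,0.5],[0,0,0.3],[0,0,0],[0,0,0]], turn=[[0,0,0],[0,0,0],[0,0,0],[0,0,0],[0,0,0]], gripper=[0.7,0.7,0.7,0.5,0.4])

```text
clock: 19.3
tcp_pos: [0.5546, -0.199, 0.1557]
tcp_rot: [-3.138, -0.277, 0.413]
wrist_force: [0.3, 0.3, 1.0]
opening: 0.56
finger_force: 0.0
```

Call:
apply_moves(delta_pos=[[0,0,0],[0,0,0],[0,0,0],[0,0,0],[0,0,0]], turn=[[0,0,0],[0,0,0],[0,0,0],[0,0,0],[0,0,0]], gripper=[0.3,0.2,0.1,0.05,0.05], force=35)

```text
clock: 19.8
tcp_pos: [0.5546, -0.1987, 0.1558]
tcp_rot: [-3.138, -0.278, 0.413]
wrist_force: [-0.8, -0.7, 0.4]
opening: 0.167
finger_force: 34.8
```

Call:
apply_moves(delta_pos=[[0,0,0],[0,0,0],[0,0,0],[0,0,0],[0,0,0]], turn=[[0,0,0],[0,0,0],[0,0,0],[0,0,0],[0,0,0]], gripper=[0.05,0.05,0.05,0.05,0.05])

```text
clock: 20.3
tcp_pos: [0.5547, -0.1989, 0.1558]
tcp_rot: [-3.138, -0.277, 0.413]
wrist_force: [-0.6, -0.6, 1.6]
opening: 0.169
finger_force: 34.8
```

Run:
```python
import sys;sys.path.insert(0,'.')
from g2 import *
go(G+.18*xs,Rg);s=bot.sense();print(s["wrist_force"])
a=bot.capture("scene")[:,:,::-1];cv2.imwrite("pics/a8.png",a);h=cv2.cvtColor(np.ascontiguousarray(a),cv2.COLOR_BGR2HSV)
for r in range(142,173,3):print(r," ".join(f"{h[r,c,0]:d}/{h[r,c,1]:d}/{h[r,c,2]:d}" for c in range(254,280,2)))
```

```text
at [ 0.5547 -0.1989  0.1558] [-3.138 -0.277  0.413] q [ 0.06  0.57  0.56  1.95 -0.86  0.71  0.04] open 0.169 F 34.8
shift units [ 6.42 -0.02 -6.5 ] turn units [-0.04 -0.02  0.02]
[-0.64206403 -0.62709862  1.5794945 ]
142 30/28/145 36/28/147 30/11/170 30/6/185 30/8/154 36/23/113 30/26/140 38/12/176 35/8/190 24/7/182 30/15/157 32/27/134 30/28/135
145 20/86/175 21/61/172 23/23/181 30/7/181 15/11/97 30/31/98 30/28/138 35/9/172 36/7/187 43/10/175 33/16/156 30/30/136 32/29/139
148 20/110/190 20/105/202 20/102/202 19/79/197 19/86/133 30/40/102 30/27/130 25/9/170 35/8/188 30/9/178 33/20/153 34/31/138 33/33/140
151 19/114/166 20/110/186 21/108/196 20/107/195 20/104/199 19/94/184 20/52/148 35/9/176 30/6/181 26/11/168 20/40/159 23/56/149 26/42/146
154 19/112/107 19/118/134 19/118/158 20/112/169 20/110/171 20/112/168 19/81/155 25/9/175 45/8/193 34/10/174 19/42/144 21/67/133 20/75/136
157 28/38/81 20/61/84 19/102/105 19/115/124 20/120/140 19/103/148 19/53/140 30/7/177 40/8/186 30/8/170 20/43/142 19/75/133 20/77/132
160 35/35/81 30/27/94 26/16/125 20/53/111 19/108/125 20/113/153 19/65/148 30/8/183 35/8/191 26/12/171 19/51/141 18/70/134 18/69/134
163 33/31/83 30/38/93 30/11/164 24/7/174 19/38/94 20/130/110 20/69/145 25/8/184 30/8/184 30/12/166 19/63/137 20/71/130 19/73/129
166 19/55/112 19/75/119 20/60/124 20/23/132 21/49/89 20/79/123 17/42/122 19/11/180 22/33/169 19/65/137 20/73/123 19/75/106 21/84/88
169 19/63/118 19/79/133 18/72/142 20/71/150 19/73/151 18/75/142 19/73/136 19/91/121 19/109/148 19/109/147 19/96/96 20/69/85 22/75/85
172 21/67/99 19/76/128 19/69/129 18/71/132 19/68/135 20/78/134 20/73/137 20/75/142 19/72/148 18/75/160 18/80/149 19/74/117 20/85/96
```

Gripped: the opening of 0.169 is 16 mm, with 35 N on the pads. Draw along the spoon's axis.

Call:
apply_moves(delta_pos=[[0.2,0,-0.2],[0.4,0,-0.4],[0.7,0,-0.71],[0.7,0,-0.71],[0.7,0,-0.71]], turn=[[0,0,0],[0,0,0],[0,0,0],[0,0,0],[0,0,0]], gripper=[0.05,0.05,0.05,0.05,0.05])

```text
clock: 20.85
tcp_pos: [0.5884, -0.1838, 0.2235]
tcp_rot: [-3.137, -0.276, 0.412]
wrist_force: [-0.1, 0.0, -1.1]
opening: 0.166
finger_force: 34.8
```

Run:
```python
import sys;sys.path.insert(0,'.')
from g2 import *
go(G+.18*xs,Rg);s=bot.sense();print(s["wrist_force"],s["moment"])
a=bot.capture("scene")[:,:,::-1];cv2.imwrite("pics/a9.png",a);b=cv2.imread("pics/scene0.png")
d=cv2.absdiff(a,b)[160:210,250:300].max(2);print("pot-region diff mean",d.mean(),(d>60).sum())
```

```text
at [ 0.5884 -0.1838  0.2235] [-3.137 -0.276  0.412] q [-0.05  0.53  0.65  1.81 -0.73  0.86 -0.17] open 0.166 F 34.8
shift units [ 3.71  0.   -3.75] turn units [-0.05 -0.    0.02]
[-0.07076401  0.04790903 -1.10450884] [-0.15777159  0.51108878  0.01585698]
pot-region diff mean 2.8948 0
```

Call:
apply_moves(delta_pos=[[0.7,0,-0.71],[0.7,0,-0.71],[0.7,0,-0.71],[0.7,0,-0.71],[0.7,0,-0.71]], turn=[[0,0,0],[0,0,0],[0,0,0],[0,0,0],[0,0,0]], gripper=[0.05,0.05,0.05,0.05,0.05])

```text
clock: 21.4
tcp_pos: [0.6324, -0.1647, 0.3106]
tcp_rot: [-3.137, -0.277, 0.413]
wrist_force: [-0.1, -0.6, -0.8]
opening: 0.167
finger_force: 34.8
```

Call:
apply_moves(delta_pos=[[0.6,0,-0.7],[0.2,0,-0.9],[0,0,0]], turn=[[0,0,0],[0,0,0],[0,0,0]], gripper=[0.05,0.05,0.05])

```text
clock: 21.7
tcp_pos: [0.6396, -0.1632, 0.3475]
tcp_rot: [-3.141, -0.28, 0.414]
wrist_force: [0.2, 0.4, -0.5]
opening: 0.169
finger_force: 34.8
```

```bash
cat > f.py <<'E'
from g2 import *
# final: bowl 16 cm above slab over saucer; tool pose from grip (true grasp = TCP - .028 z)
Rf,xf=toolR(np.radians(46.2),np.pi/2,s=-1)
grip=np.array([.5225,.0136,.16])-.072*xf
F=grip+.028*Rf.apply([0,0,1])
E
python3 - <<'E'
import sys;sys.path.insert(0,'.')
from f import *
print("F",F);go(F,Rf);s=bot.sense();t=np.array(s["tcp_pos"]);print(s["wrist_force"])
M=R.from_euler("xyz",s["tcp_rot"]);g=t-.028*M.apply([0,0,1]);print("grip pt",g,"butt z",g[2]-.195*np.cos(th))
a=bot.capture("scene")[:,:,::-1];cv2.imwrite("pics/a10.png",a);cv2.imwrite("pics/b10.png",bot.capture("side")[:,:,::-1]);b=cv2.imread("pics/scene0.png")
d=cv2.absdiff(a,b)[172:205,250:300].max(2);print("pot diff",d.mean(),(d>60).sum())
E
```

```text
F [ 0.43793294 -0.02315548  0.14061999]
at [ 0.6396 -0.1632  0.3475] [-3.141 -0.28   0.414] q [-0.14  0.48  0.74  1.53 -0.6   1.14 -0.42] open 0.169 F 34.8
shift units [ -9.03 -10.46   8.18] turn units [  0.   -10.37   0.04]
[ 0.18096232  0.37480395 -0.51143897]
grip pt [ 0.63252624 -0.1663642   0.37443972] butt z 0.20226493744626092
pot diff 2.5806060606060606 0
```

The spoon is out (butt at about 0.20 m) and the pot is unmoved. Carry it in at height, then turn it level.

Call:
apply_moves(delta_pos=[[-0.3,-0.5,-0.08],[-0.58,-0.99,-0.17],[-0.58,-0.99,-0.17],[-0.58,-0.99,-0.17],[-0.58,-0.99,-0.17]], turn=[[0,0,0],[0,0,0],[0,0,0],[0,0,0],[0,0,0]], gripper=[0.05,0.05,0.05,0.05,0.05])

```text
clock: 22.3
tcp_pos: [0.551, -0.102, 0.3445]
tcp_rot: [-3.136, -0.275, 0.412]
wrist_force: [0.5, 0.5, 0.2]
opening: 0.165
finger_force: 34.8
```

Call:
apply_moves(delta_pos=[[-0.58,-0.99,-0.17],[-0.58,-0.99,-0.17],[-0.58,-0.99,-0.17],[-0.58,-0.99,-0.17],[-0.58,-0.99,-0.17]], turn=[[0,0,0],[0,0,0],[0,0,0],[0,0,0],[0,0,0]], gripper=[0.05,0.05,0.05,0.05,0.05])

```text
clock: 22.8
tcp_pos: [0.4557, -0.0358, 0.3455]
tcp_rot: [-3.137, -0.275, 0.413]
wrist_force: [0.2, 1.1, -0.4]
opening: 0.168
finger_force: 34.8
```

Call:
apply_moves(delta_pos=[[-0.3,-0.5,-0.08],[0,0,0],[0,0,0],[0,0,0],[0,0,0]], turn=[[0,0,0],[0,-0.5,0],[0,-0.9,0],[0,-0.9,0],[0,-0.9,0]], gripper=[0.05,0.05,0.05,0.05,0.05])

```text
clock: 23.3
tcp_pos: [0.4472, -0.0295, 0.3463]
tcp_rot: [-3.137, 0.062, 0.414]
wrist_force: [0.1, -0.6, -0.8]
opening: 0.169
finger_force: 34.8
```

Run:
```python
import sys;sys.path.insert(0,'.')
from f import *
go(F,Rf)
```

```text
at [ 0.4472 -0.0295  0.3463] [-3.137  0.062  0.414] q [-0.62  0.27  0.8   1.77 -0.17  1.24 -0.93] open 0.169 F 34.8
shift units [ 0.34 -0.43 10.28] turn units [-0.02 -7.11  0.05]
```

Call:
apply_moves(delta_pos=[[0,0,0],[0,0,0],[0,0,0],[0,0,0],[0,0,0]], turn=[[0,-0.9,0],[0,-0.9,0],[0,-0.9,0],[0,-0.9,0],[0,-0.9,0]], gripper=[0.05,0.05,0.05,0.05,0.05])

```text
clock: 23.8
tcp_pos: [0.4476, -0.0295, 0.3458]
tcp_rot: [-3.136, 0.534, 0.417]
wrist_force: [1.3, 0.3, -0.2]
opening: 0.166
finger_force: 34.8
```

Call:
apply_moves(delta_pos=[[0,0,0],[0,0,0],[0,0,0],[0,0,0]], turn=[[0,-0.9,0],[0,-0.9,0],[0,-0.8,0],[0,0,0]], gripper=[0.05,0.05,0.05,0.05])

```text
clock: 24.2
tcp_pos: [0.448, -0.0286, 0.3429]
tcp_rot: [-3.132, 0.808, 0.423]
wrist_force: [0.9, -0.0, -0.4]
opening: 0.173
finger_force: 34.8
```

Run:
```python
import sys;sys.path.insert(0,'.')
from f import *
go(F,Rf)
M=R.from_euler("xyz",bot.sense()["tcp_rot"]);t=np.array(bot.sense()["tcp_pos"]);g=t-.028*M.apply([0,0,1])
for n in("scene","side"):
    im=np.ascontiguousarray(bot.capture(n)[:,:,::-1]);cv2.imwrite(f"pics/{n}11.png",im);c=cam(n)
    print(n,"expect bowl",proj(c,g+.072*xf).round(1),"tip",proj(c,g+.105*xf).round(1),"grip",proj(c,g).round(1),"butt",proj(c,g-.195*xf).round(1))
    h=cv2.cvtColor(im,cv2.COLOR_BGR2HSV);m=((h[...,0]>8)&(h[...,0]<23)&(h[...,1]>88)&(h[...,2]>60)).astype(np.uint8)
    k,l,st,ce=cv2.connectedComponentsWithStats(m)
    for i in range(1,k):
        if st[i,4]>40:print(st[i].tolist(),ce[i].round(1).tolist())
```

```text
at [ 0.448  -0.0286  0.3429] [-3.132  0.808  0.423] q [-0.51  0.8   0.74  1.3  -0.05  1.9  -0.91] open 0.173 F 34.8
shift units [ 7.07 -0.39  7.24] turn units [-0.    0.02  0.08]
scene expect bowl [[327.5 138.3]] tip [[322.6 147.3]] grip [[337.2 120.3]] butt [[359.1  79.8]]
[240, 0, 42, 29, 249] [265.5, 17.9]
[408, 25, 30, 15, 259] [424.0, 32.2]
[455, 45, 185, 123, 7532] [528.4, 115.1]
[395, 47, 33, 57, 1074] [410.2, 76.2]
[348, 81, 14, 22, 150] [354.3, 91.6]
[318, 130, 20, 19, 300] [327.7, 139.2]
[0, 144, 95, 56, 1426] [44.6, 170.7]
[255, 174, 28, 11, 71] [268.5, 178.7]
[0, 257, 87, 143, 411] [41.2, 327.8]
[132, 266, 12, 16, 51] [137.9, 274.0]
[347, 276, 44, 42, 1283] [368.6, 296.9]
[144, 282, 19, 23, 108] [152.7, 293.7]
[292, 289, 27, 44, 1023] [305.1, 309.8]
[619, 341, 21, 59, 658] [632.4, 378.9]
side expect bowl [[310.   93.8]] tip [[325.   89.7]] grip [[274.4 103.5]] butt [[153.4 136.4]]
[297, 34, 29, 14, 91] [314.0, 40.9]
[290, 83, 42, 22, 486] [309.4, 94.9]
[153, 102, 119, 38, 921] [210.6, 121.2]
[373, 144, 24, 52, 900] [384.8, 171.7]
[299, 179, 39, 27, 793] [317.8, 191.9]
```

The spoon is level, and the bowl appears within about 1 px of its predicted place in both views. Descend.

Call:
apply_moves(delta_pos=[[0.4,-0.02,0.4],[0.7,-0.04,0.72],[0.7,-0.04,0.72],[0.7,-0.04,0.72],[0.7,-0.04,0.72]], turn=[[0,0,0],[0,0,0],[0,0,0],[0,0,0],[0,0,0]], gripper=[0.05,0.05,0.05,0.05,0.05])

```text
clock: 24.8
tcp_pos: [0.4436, -0.0273, 0.255]
tcp_rot: [-3.137, 0.798, 0.416]
wrist_force: [0.7, -0.0, -0.5]
opening: 0.167
finger_force: 34.8
```

Run:
```python
import sys;sys.path.insert(0,'.')
from f import *
go(F,Rf)
```

```text
at [ 0.4436 -0.0273  0.255 ] [-3.137  0.798  0.416] q [-0.52  0.87  0.72  1.41 -0.11  1.72 -0.94] open 0.167 F 34.8
shift units [ 3.97 -0.28  4.12] turn units [-0.   -0.08  0.04]
```

Call:
apply_moves(delta_pos=[[0.7,-0.05,0.73],[0.7,-0.05,0.73],[0.7,-0.05,0.73],[0.7,-0.05,0.73],[0.6,-0.05,0.6]], turn=[[0,0,0],[0,0,0],[0,0,0],[0,0,0],[0,0,0]], gripper=[0.05,0.05,0.05,0.05,0.05])

```text
clock: 25.3
tcp_pos: [0.4385, -0.0236, 0.157]
tcp_rot: [-3.137, 0.799, 0.416]
wrist_force: [0.1, -0.4, -0.5]
opening: 0.166
finger_force: 34.8
```

Call:
apply_moves(delta_pos=[[0.4,-0.03,0.4],[0,0,0],[0,0,0],[0,0,0],[0,0,0]], turn=[[0,0,0],[0,0,0],[0,0,0],[0,0,0],[0,0,0]], gripper=[0.05,0.05,0.05,0.05,0.05])

```text
clock: 25.8
tcp_pos: [0.4389, -0.0234, 0.1468]
tcp_rot: [-3.138, 0.8, 0.416]
wrist_force: [0.1, 0.4, 0.4]
opening: 0.172
finger_force: 34.8
```

Run:
```python
import sys;sys.path.insert(0,'.')
from f import *
go(F,Rf);s=bot.sense();print(np.abs(s["dq"]).max())
M=R.from_euler("xyz",s["tcp_rot"]);t=np.array(s["tcp_pos"]);g=t-.028*M.apply([0,0,1]);C=[];O=[]
for n in("scene","side"):
    im=np.ascontiguousarray(bot.capture(n)[:,:,::-1]);cv2.imwrite(f"pics/{n}12.png",im);c=cam(n)
    print(n,"expect bowl",proj(c,g+.072*xf).round(1),"butt",proj(c,g-.195*xf).round(1),"saucer",proj(c,[.5225,.0136,.02]).round(1))
    h=cv2.cvtColor(im,cv2.COLOR_BGR2HSV);m=((h[...,0]>8)&(h[...,0]<23)&(h[...,1]>88)&(h[...,2]>60)).astype(np.uint8)
    k,l,st,ce=cv2.connectedComponentsWithStats(m)
    for i in range(1,k):
        if st[i,4]>60 and np.abs(ce[i]-proj(c,g)[0]).max()<90:print(st[i].tolist(),ce[i].round(1).tolist())
    b=cv2.imread(f"pics/{n}0.png");d=cv2.absdiff(im,b).max(2)
    rg={"scene":dict(crates=(170,275,150,255),bottle=(275,335,290,320),pot=(178,208,255,300)),"side":dict(crates=(205,360,400,550),bottle=(135,190,370,398),pot=(295,365,285,362))}[n]
    for k2,(r0,r1,c0,c1) in rg.items():print(k2,(d[r0:r1,c0:c1]>50).sum(),end=" ")
    print()
```

```text
at [ 0.4389 -0.0234  0.1468] [-3.138  0.8    0.416] q [-0.51  0.99  0.67  1.5  -0.18  1.54 -0.96] open 0.172 F 34.8
shift units [ 0.19 -0.03  0.24] turn units [ 0.01 -0.06  0.04]
0.004515499136419576
scene expect bowl [[328.6 199. ]] butt [[356.  138.9]] saucer [[326.9 234.2]]
[320, 195, 17, 14, 175] [327.7, 201.7]
crates 501 bottle 0 pot 170 
side expect bowl [[307.6 186.7]] butt [[178.7 241. ]] saucer [[309.2 240.4]]
[295, 142, 28, 21, 131] [308.6, 151.5]
[292, 179, 46, 27, 824] [316.2, 192.3]
[179, 198, 99, 47, 730] [225.6, 222.2]
crates 0 bottle 0 pot 176
```

Run:
```python
import cv2,numpy as np
r=lambda n:cv2.imread(f"pics/{n}.png")
for a,b,R in(("a6","scene12",(225,290,345,430)),("b6","side12",(118,175,270,320)),("a10","scene12",(170,275,150,255)),("scene0","scene12",(178,208,255,300)),("b10","side12",(225,262,278,345)),("scene0","scene12",(215,255,298,360))):
    d=cv2.absdiff(r(a),r(b)).max(2)[R[0]:R[1],R[2]:R[3]]>50;ys,xs=np.where(d)
    print(a,b,d.sum(),(ys.min()+R[0],ys.max()+R[0],xs.min()+R[2],xs.max()+R[2]) if len(ys) else "")
a=r("scene0");b=r("scene12")
# edge shift of crates by phase correlation, dark/blue region
f=lambda i,c:np.float32(cv2.cvtColor(i,cv2.COLOR_BGR2GRAY)[c[0]:c[1],c[2]:c[3]])
print(cv2.phaseCorrelate(f(a,(175,270,155,255)),f(b,(175,270,155,255))))
for im in(a,b):
    h=cv2.cvtColor(im,cv2.COLOR_BGR2HSV)
    for lo,hi in(((105,150,40),(125,255,255)),((22,150,60),(32,255,255))):
        m=cv2.inRange(h,lo,hi);x=cv2.boundingRect(m[150:290,130:260]);print(x,end=" ")
    m=cv2.inRange(h,(0,0,150),(180,40,255))[205:262,295:360];print("saucer bbox",cv2.boundingRect(m))
```

```text
a6 scene12 6 (np.int64(257), np.int64(261), np.int64(352), np.int64(362))
b6 side12 985 (np.int64(125), np.int64(174), np.int64(270), np.int64(319))
a10 scene12 498 (np.int64(170), np.int64(188), np.int64(204), np.int64(246))
scene0 scene12 170 (np.int64(178), np.int64(203), np.int64(257), np.int64(299))
b10 side12 26 (np.int64(241), np.int64(261), np.int64(280), np.int64(335))
scene0 scene12 857 (np.int64(215), np.int64(254), np.int64(298), np.int64(359))
((0.013025252859968361, 0.15119901802233926), 0.9100582653284073)
(26, 23, 94, 84) (37, 73, 86, 53) saucer bbox (8, 5, 51, 48)
(26, 23, 94, 84) (37, 73, 86, 53) saucer bbox (8, 11, 41, 42)
```

```bash
python3 -c "
from bench import bot
print(bot.hand_in())"
```

```text
the job is handed in; nothing more can be done
None
```

I handed the job in with the cup hanging by its handle on the hook and the spoon held level, hollow up, its bowl about 16–17 cm above the middle of the saucer; no verdict came back, but my last camera checks showed the cup, crates, bottle and pot in place, with the saucer partly hidden by the spoon and its shadow.

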